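# Load the drain plugs into the wash pot, latch it and set its feed valve

### The job

Wash the used drain plugs: first shut the wash pot's feed valve (red lever) fully, and keep it shut while you drop every plug from the steel tray, one at a time, through the narrow neck into the clear pot. When all of them are inside, swing the yellow cover bar over the neck until it rests fully home in its catch, and then open the feed valve half way, to the middle mark. Leave the oil bottle, the jug and the tin where they stand.

Things in the scene. Friction and masses are not known exactly. Their poses are not given: they have to be found in the camera images.
- pot: fixed wash pot: clear round bowl 150 mm across, 125 mm high, then a 45 degree shoulder up to a narrow neck. Inner floor at 5 mm, with a 36 mm high spreader cone on it. Beside the neck stand two 16 mm posts: the cover bar's hinge on the pot's +y side, 62 mm from the neck axis, and the catch (a fork open to -x, top at 224 mm) on its -y side, 60 mm from it. Origin: centre of the underside, z up
- pot_mouth (a point): centre of the neck's rim, 205 mm above the bench; the neck is 48 mm wide inside and 56 mm outside. Axes as the pot's. A plug passes in any attitude
- latch (a joint): yellow cover bar that swings level about an upright hinge: 0 = its end rests in the catch and its rubber disc covers the neck (end stop); grows as it opens, clockwise seen from above, to 2.2 rad. Starts open at 1.5 to 2.1 rad, clear of the neck. Stiff: stays where it is left, about 2 N at the knob moves it
- latch_hinge (a point): on the hinge axis of the cover bar, at the bar's mid thickness (215 mm above the bench)
- latch_knob (a point): middle of the cover bar's upright round black knob, 241 mm above the bench and 80 mm from the hinge axis. Knob 16 mm in diameter, 42 mm tall, from the bar's top at 219 mm to 261 mm above the bench. The bar is 20 mm wide and runs on 50 mm past the knob. From the hinge the bar runs along this point's -y axis. Pinch the knob or push it sideways
- valve (a joint): lever of the feed valve, about an upright axis: 0 = shut, across the pipe over the red mark (end stop); grows as it turns clockwise seen from above; 0.785 = half open, over the yellow middle mark; 1.571 = fully open, in line with the pipe, over the green mark (end stop). Starts at 0.9 to 1.5. Stiff: stays where it is left; about 2.5 N at the grip moves it
- valve_axis (a point): on the valve lever's axis, at the lever's mid height (110 mm above the bench)
- valve_grip (a point): middle of the lever's red grip, 88 mm from the axis, 110 mm above the bench. The grip is a bar 60 mm long (along the lever, 58 to 118 mm from the axis), 20 mm wide, 14 mm high, with free space below; the lever runs along this point's +y. A white mark plate of 60 mm radius lies under the lever's inner part, 91 mm above the bench
- valve_stand: fixed pipework carrying the valve, footprint 150 by 50 mm, pipe along its x axis, 80 mm high below the mark plate. Origin: on the bench under the lever's axis; shut lever points along its +y, open along its +x
- tray: fixed steel tray, 190 (x) by 220 (y) mm, floor 4 mm thick, rim 12 mm above the bench. Origin: centre of its underside
- plug1: used drain plug (one of up to six alike; None if absent): dark steel hexagon head, 24 mm across flats, 28 mm over corners, 11 mm high, with a brass-coloured round shank 16 mm in diameter and 25 mm long; 36 mm overall, about 70 g. Starts in the tray standing on its head, shank up. Origin: centre of the head's flat end face; its z axis runs along the shank to the shank's end
- plug2: used drain plug (one of up to six alike; None if absent): dark steel hexagon head, 24 mm across flats, 28 mm over corners, 11 mm high, with a brass-coloured round shank 16 mm in diameter and 25 mm long; 36 mm overall, about 70 g. Starts in the tray standing on its head, shank up. Origin: centre of the head's flat end face; its z axis runs along the shank to the shank's end
- plug3: used drain plug (one of up to six alike; None if absent): dark steel hexagon head, 24 mm across flats, 28 mm over corners, 11 mm high, with a brass-coloured round shank 16 mm in diameter and 25 mm long; 36 mm overall, about 70 g. Starts in the tray standing on its head, shank up. Origin: centre of the head's flat end face; its z axis runs along the shank to the shank's end
- plug4: used drain plug (one of up to six alike; None if absent): dark steel hexagon head, 24 mm across flats, 28 mm over corners, 11 mm high, with a brass-coloured round shank 16 mm in diameter and 25 mm long; 36 mm overall, about 70 g. Starts in the tray standing on its head, shank up. Origin: centre of the head's flat end face; its z axis runs along the shank to the shank's end
- plug5: used drain plug (one of up to six alike; None if absent): dark steel hexagon head, 24 mm across flats, 28 mm over corners, 11 mm high, with a brass-coloured round shank 16 mm in diameter and 25 mm long; 36 mm overall, about 70 g. Starts in the tray standing on its head, shank up. Origin: centre of the head's flat end face; its z axis runs along the shank to the shank's end
- plug6: used drain plug (one of up to six alike; None if absent): dark steel hexagon head, 24 mm across flats, 28 mm over corners, 11 mm high, with a brass-coloured round shank 16 mm in diameter and 25 mm long; 36 mm overall, about 70 g. Starts in the tray standing on its head, shank up. Origin: centre of the head's flat end face; its z axis runs along the shank to the shank's end
- oil_bottle: bystander: grey oil bottle, 72 mm in diameter, 200 mm high, loose. Origin: centre of its underside
- jug: bystander: white open measuring jug, 96 mm in diameter, 120 mm high, handle on one side, loose. Origin: centre of its underside
- tin: bystander: low tin with blue band, 64 mm in diameter, 50 mm high, loose. Origin: centre of its underside

How it is judged:
By the outcome, as a careful person would: the job done as asked, in the order asked, and still so for the second after the job is handed in, with the robot touching nothing.
Of plug1, plug2, plug3, plug4, plug5, plug6 only 4 to 6 are there at a start; the rules pass over those that are not, and their reading is None.
At some moment in a run one of plug1, plug2, plug3, plug4, plug5, plug6 may be knocked a few centimetres aside while the robot is not near it.
Once in a run the grip may slacken for a moment while it holds something.
It also fails if it takes over 210 s, if anything falls off the work surface, if the arm or the gripper's body presses on something with over 40 N, if the wrist force passes 120 N, or if a joint passes its speed limit or range.

### The arm

A 6-joint arm with a two-finger parallel gripper is mounted at the origin on the work surface. World frame = base frame: x ahead of the robot, y to its left, z up, the work surface at z = 0. Lengths are in mm, angles in rad, forces in N, time in s.
With the tool pointing down it reaches from about 350 to 875 mm from the base axis. Payload 4.2 kg.
Tool frame: the origin (TCP) lies on the centre line of the jaws, within the pads' length; the fingertips stand 22 mm ahead of it and the grasp point (between the pads) lies 3 mm ahead of it (arm.nose_length is the distance from the TCP to the fingertips, in mm); z points along the fingers, x is the direction in which the jaws open and shut, and the axes are right-handed (so a half turn about z gives the same grasp; the last joint's range is limited). The gripper opens to 85 mm and grips with 20 to 120 N. Pads are 22 mm wide; open, the fingers measure 114 mm over their backs; the gripper's body (76 mm by 85 mm) begins 54 mm behind the grasp point. The pads swing forward as they close: fully open they stand 13 mm farther back than shut.
Start: joints at [1.419, 0.385, 0.008, 0, -1.194, -0.259], TCP at [249.556, 572.993, 253.312] pointing down, gripper open.
Joint ranges: [-3.14, 3.14], [-1.21, 2.06], [-1.07, 1.41], [-3.16, 2.05], [-2.99, -0.16], [-3.1, 3.1]. Speed limits (rad/s): [2.79, 2.79, 3.14, 3.14, 3.14, 3.14].

### API

Orientations are given as a unit quaternion [x, y, z, w].
In Python, from bench import telemetry, get_image, workorder, nets, arm gives the robot as it stands.
- The arm moves only by the tool apply_moves, never from a script. Its argument "steps" is a list of rows, each an object with "hand": the opening, from 0 (shut) to 1 (fully open); "xyz": the shift along the tool's x, y, z in cm, a list of three; "delta_rot": the turn, a rotation vector about the tool's x, y, z in rad, a list of three. In form: [{"hand": hand, "xyz": [x, y, z], "delta_rot": [wx, wy, wz]}, ...]. A call has 1 to 12 rows; each row is the pose to reach, as a shift and turn from the pose commanded when the call began, along the tool's axes at that moment; what a row does not reach only later rows make up. A row lasts 1/12 s, in which the tool goes at most 41.7 mm and 7.16 degrees, less where a joint would pass 70% of its speed; a pose out of reach is approached as far as the arm can. A call with a gripper value outside its range is refused whole. The fingers move at their own pace and stop on an object; the grip force is fixed at half the most. Time passes only in rows, so rows that repeat a pose let the fingers close. It gives the time, the measured TCP pose, the force and the opening at its end, in the units of the state.
- telemetry.read_state(): the state, without advancing time (a new reading comes with each control period).
- get_image(name): name is "scene" or "top" or "wrist"; returns a dict with "frame" (480x640x3 uint8, blue, green, red), "fx", "fy", "cx", "cy" (pixels), "origin" and "orientation" of the camera in the world. Camera axes: x right, y down, z forward; pixel columns grow to the right and rows downward; lengths in mm; the calibration is good to about 2 mm. A picture is of the moment at which its call begins. There is no depth.
- workorder.job_done(): hands the job in, once; it reports no verdict.
Trained networks look in a picture, given as the dict that the camera call returned (one of the last four; its "shot" number tells which), for a name from the list of things; names that differ only in an ending like _2 or _b are one class to them, and where a whole thing is asked for, a point or a joint stands for the part that bears it (a point fixed in the world has none). Each returns a list of dicts, best first, with "confidence" (0 to 1); they miss things now and then, are a little off and sometimes report something else, mostly with a low value. They report only what shows in the picture. A call takes as long as a camera call.
- nets.recognise(picture, label): "xyz" ([x, y, z] in mm, in world coordinates, good to about 4 mm: the middle of the surface that is visible of it).
- nets.outline_of(picture, label): "pixels" (480x640 bool, what is visible of it).
- nets.pinpoint(picture, label): "xyz" ([x, y, z] in mm, in world coordinates, good to about 4 mm: a listed point, or the origin of a listed thing).
The state is a dict: "clock": time; "joints": joint angles; "joint_vel": joint speeds; "joint_efforts": joint torques, N m; "position": TCP position; "ee_rot": TCP orientation; "contact_force": force on the tool from outside, world axes, zero at the start; "wrist_torque": the same for the moment, N m; "gripper_width": finger opening in mm.
Only numpy, scipy, OpenCV 4.12 (cv2) and the standard library are available. Lean on these libraries where they do the work, as an engineer would, in place of code of your own. Each camera call takes 0.05 s, during which the arm holds its last target.

## Working session

There is one attempt and no reset: what is moved stays moved. The work goes in short steps, Python scripts to look and compute and a tool call to move; the robot and the scene stay as the last step left them, time stands still between calls to the robot, and variables do not carry over. Pictures are saved under pics/ and viewed, and the job is handed in when it is done.

Besides the shell and the picture viewer there is one more tool, called after "Emit:" as name(argument=value, ...), one argument or row to a line, values as JSON. apply_moves: Moves the arm, as the interface text tells. Its arguments: {"type":"object","properties":{"steps":{"type":"array"}},"required":["steps"]}

```bash
ls; mkdir -p pics
cat > h.py <<'E'
import numpy as np, cv2
from scipy.spatial.transform import Rotation as R
from bench import telemetry, get_image, workorder, nets, arm
def save(p,n): cv2.imwrite('pics/'+n+'.png',p['frame'])
def st():
    s=telemetry.read_state(); print('t',round(s['clock'],2),'pos',np.round(s['position'],1),'rpy',np.round(R.from_quat(s['ee_rot']).as_euler('xyz'),3),'F',np.round(s['contact_force'],1),'w',round(s['gripper_width'],1),'j',np.round(s['joints'],2)); return s
def mv(s,target,yaw=None):
    r=R.from_quat(s['ee_rot']); return r.inv().apply(np.array(target)-np.array(s['position']))/10
def ray(p,u,v,z):
    d=R.from_quat(p['orientation']).apply([(u-p['cx'])/p['fx'],(v-p['cy'])/p['fy'],1]); o=np.array(p['origin']); return o+d*(z-o[2])/d[2]
def proj(p,x):
    c=R.from_quat(p['orientation']).inv().apply(np.array(x)-np.array(p['origin'])); return [p['fx']*c[0]/c[2]+p['cx'],p['fy']*c[1]/c[2]+p['cy']]
E
python3 - <<'E'
from h import *
s=st(); print(R.from_quat(s['ee_rot']).as_matrix().round(3))
for n in ['scene','top']:
    p=get_image(n); save(p,n+'0'); print(n,p['origin'],p['orientation'],p['fx'])
    for l in ['pot','pot_mouth','latch_hinge','latch_knob','valve_axis','valve_grip','valve_stand','tray','plug1','oil_bottle','jug','tin']:
        r=nets.pinpoint(p,l); print(l,[(np.round(q['xyz']).astype(int).tolist(),round(q['confidence'],2), q.get('label')) for q in r][:8])
print(r[0].keys() if r else '')
E
```

```text
pics
t 0.0 pos [249.4 572.5 252.2] rpy [-3.141e+00 -2.000e-03 -1.982e+00] F [-1.2 -0.4  1.1] w 85.2 j [ 1.42  0.39  0.01 -0.   -1.19 -0.26]
[[-0.4   -0.917 -0.001]
 [-0.917  0.4   -0.002]
 [ 0.002 -0.    -1.   ]]
scene [1121.20456971  198.85079172 1176.3862201 ] [ 0.56167041  0.78756657 -0.20451261 -0.14979932] 552.093252658776
pot [([551, -20, 0], 0.91, None)]
pot_mouth [([555, -23, 209], 0.8, None), ([510, 278, -1], 0.67, None)]
latch_hinge [([460, 226, 2], 0.73, None), ([535, 34, 212], 0.65, None)]
latch_knob [([461, 52, 240], 0.84, None), ([484, 342, 3], 0.52, None)]
valve_axis [([447, -328, 114], 0.97, None)]
valve_grip [([535, -325, 113], 0.93, None)]
valve_stand [([443, -326, 1], 0.6, None)]
tray []
plug1 [([549, 263, 4], 0.68, None), ([538, 201, 6], 0.65, None), ([468, 287, 7], 0.59, None), ([458, 227, 1], 0.58, None), ([481, 344, 2], 0.56, None), ([562, 327, 10], 0.48, None)]
oil_bottle [([775, 123, 2], 0.71, None)]
jug [([761, -202, 2], 0.55, None), ([441, -328, 0], 0.52, None), ([483, 343, 2], 0.4, None)]
tin [([380, 45, 2], 0.74, None)]
top [ 443.77134701   -7.9943879  1099.67834884] [-0.69867168  0.7123751  -0.04485275  0.0486604 ] 443.1759137082958
pot [([548, -25, 3], 0.64, None), ([472, 283, 3], 0.2, None)]
pot_mouth []
latch_hinge [([539, 44, 212], 0.94, None)]
latch_knob [([458, 49, 241], 0.74, None)]
valve_axis [([445, -328, 109], 0.94, None)]
valve_grip [([528, -323, 109], 0.8, None)]
valve_stand [([444, -324, 0], 0.57, None), ([775, 123, -2], 0.31, None)]
tray [([510, 274, 2], 0.72, None)]
plug1 [([535, 208, 7], 0.65, None), ([458, 226, 3], 0.62, None), ([472, 283, 3], 0.61, None), ([556, 325, 5], 0.52, None), ([477, 345, 8], 0.51, None), ([546, 265, 2], 0.41, None)]
oil_bottle [([778, 128, 2], 0.72, None), ([444, -327, 109], 0.64, None)]
jug [([764, -203, 1], 0.82, None)]
tin [([380, 44, 0], 0.93, None)]
dict_keys(['xyz', 'confidence'])
```

View pics/scene0.png

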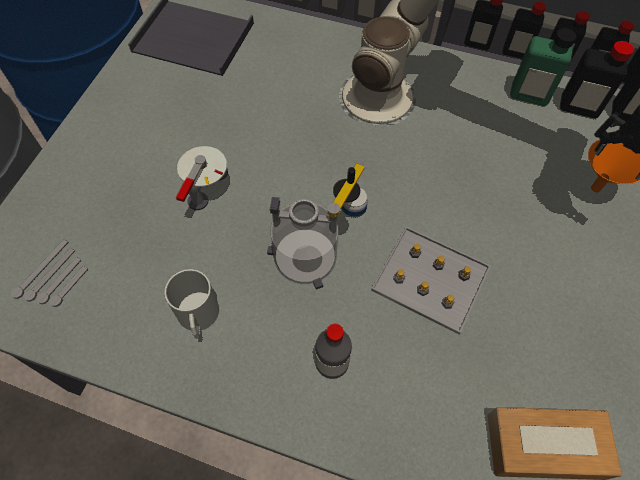

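View pics/top0.png

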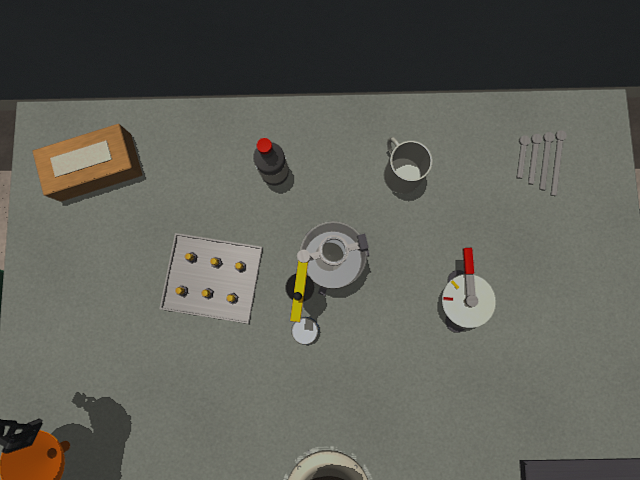

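Run:
```python
from h import *
for n in ['top','scene']:
    p=get_image(n); f=p['frame'].astype(int); hsv=cv2.cvtColor(p['frame'],cv2.COLOR_BGR2HSV)
    A=[445,-328,110]
    u,v=proj(p,A); print(n,'axis px',u,v)
    H,S,V=[hsv[...,i].astype(int) for i in range(3)]
    yy,xx=np.mgrid[:480,:640]; near=np.hypot(xx-u,yy-v)<75
    red=near&((H<6)|(H>174))&(S>150)&(V>80); yel=near&(H>15)&(H<35)&(S>120); grn=near&(H>40)&(H<85)&(S>100)
    for nm,m in [('red',red),('yel',yel),('grn',grn)]:
        k,l,stt,c=cv2.connectedComponentsWithStats(m.astype(np.uint8))
        for i in range(1,k):
            if stt[i,4]>4:
                z=117 if stt[i,4]>100 else 91.5
                x=ray(p,*c[i],z); print(nm,stt[i],c[i].round(1),x.round(1),'ang',round(float(np.arctan2(x[1]+328,x[0]-445)),3),round(float(np.hypot(x[1]+328,x[0]-445)),1))
    # plate circle
    w=near&(S<40)&(V>170); k,l,stt,c=cv2.connectedComponentsWithStats(w.astype(np.uint8)); i=1+np.argmax(stt[1:,4])
    cn,_=cv2.findContours((l==i).astype(np.uint8),0,1); hull=cv2.convexHull(max(cn,key=len))
    P=np.array([ray(p,*q[0],92)[:2] for q in hull]); print('plate',cv2.minEnclosingCircle(P.astype(np.float32)))
    # yellow bar
    u,v=proj(p,[500,45,219]); m=((H>18)&(H<32)&(S>180)&(np.hypot(xx-u,yy-v)<60)).astype(np.uint8)
    ys,xs=np.nonzero(m); P=np.array([ray(p,a,b,219)[:2] for a,b in zip(xs,ys)],np.float32); print('bar',cv2.minAreaRect(P))
    l=P@np.array([0,0]); vx=cv2.fitLine(P,2,0,.01,.01).ravel(); print(vx)
    save(p,n+'1')
    cv2.imwrite('pics/pot_'+n+'.png',cv2.resize(p['frame'][(150 if n=='scene' else 210):][:160,230:430],None,fx=4,fy=3.75*1))
```

```text
top axis px 471.50149753458686 298.9544993890429
red [464 248  10  26 226] [468.5 260.5] [ 529.8 -324.5  117. ] ang 0.041 84.9
red [444 297   9   3  21] [447.7 298.2] [ 447.7 -280.5   91.5] ang 1.513 47.6
yel [451 281   8   8  29] [454.7 284.4] [ 478.4 -298.    91.5] ang 0.731 44.9
plate ((441.9609375, -326.4700622558594), 59.09673309326172)
bar ((472.38360595703125, 101.15740203857422), (132.47349548339844, 118.33728790283203), 84.44473266601562)
[ 9.9725556e-01 -7.4036039e-02  4.6857605e+02  4.8535095e+01]
scene axis px 199.57826036834803 160.8619274798707
red [215 170   8   5  17] [218.3 171.9] [ 448.6 -280.5   91.5] ang 1.495 47.6
red [176 178  17  22 180] [184.4 188.4] [ 533.2 -324.   117. ] ang 0.045 88.3
yel [201 165   5   4   9] [203.2 166.7] [ 446.3 -321.4   91.5] ang 1.37 6.8
yel [204 176   5   8  22] [206.3 179.8] [ 479.5 -298.1   91.5] ang 0.715 45.6
plate ((443.8521728515625, -327.211181640625), 58.87228012084961)
bar ((481.808837890625, 46.06964111328125), (21.819555282592773, 144.77001953125), 82.8609619140625)
[ 9.8940194e-01 -1.4520274e-01  4.7645285e+02  4.7873085e+01]
```

View pics/pot_top.png

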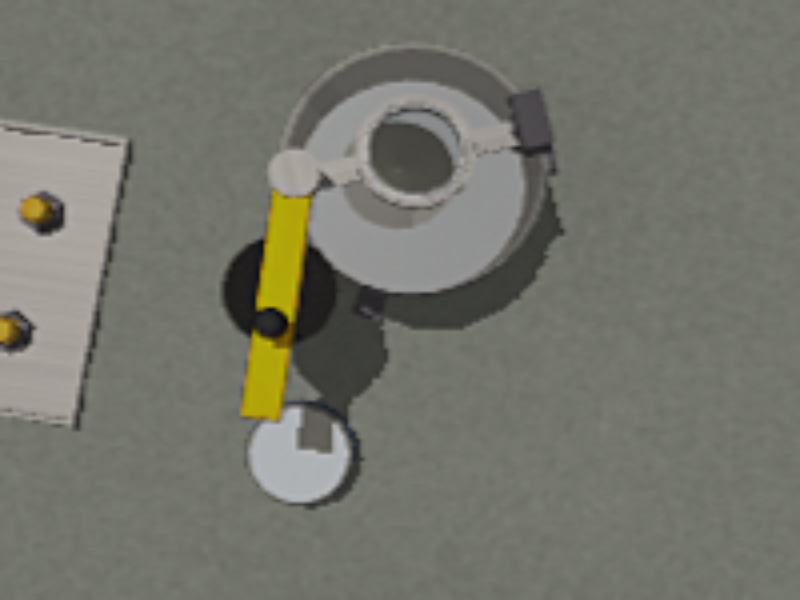

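View pics/pot_scene.png

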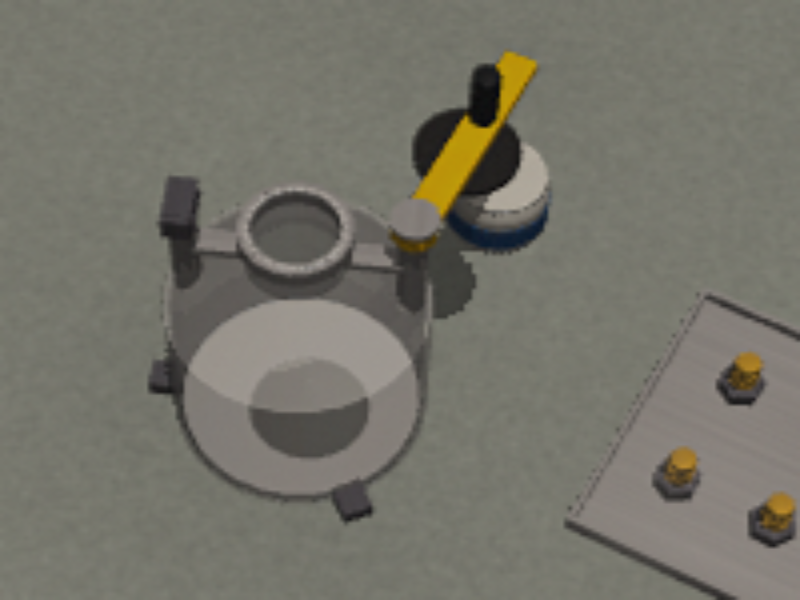

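```bash
cat >> h.py <<'E'
def plan(s,target,yaw=None):
    d=mv(s,target); out=d.round(2).tolist()
    if yaw is not None:
        r=R.from_quat(s['ee_rot']); y0=r.as_euler('xyz')[2]
        rt=R.from_euler('xyz',[np.pi,0,yaw]); rv=(r.inv()*rt).as_rotvec(); out=(out,rv.round(3).tolist())
    print(target,yaw,'->',out); return out
E
python3 - <<'E'
from h import *
s=st(); print(arm.nose_length, [a for a in dir(arm) if a[0]!='_'])
plan(s,[420,360,320],-1.98-1.3)
plan(s,[560,0,320],-1.98-1.3)
E
```

```text
t 1.4 pos [249.6 573.  253.3] rpy [-3.142  0.    -1.982] F [-0.9 -0.2  0.1] w 85.1 j [ 1.42  0.38  0.01  0.   -1.19 -0.26]
22.0 ['IKError', 'nose_length']
[420, 360, 320] -3.2800000000000002 -> ([12.72, -24.13, -6.67], [-0.0, 0.0, 1.298])
[560, 0, 320] -3.2800000000000002 -> ([40.13, -51.34, -6.67], [-0.0, 0.0, 1.298])
```

Emit:
apply_moves(
  steps=[
    {"hand": 0.5,"xyz": [4,-8,-3],"delta_rot": [0,0,0.12]},
    {"hand": 0.5,"xyz": [7,-13,-6],"delta_rot": [0,0,0.24]},
    {"hand": 0.5,"xyz": [12.7,-24.1,-6.7],"delta_rot": [0,0,0.36]},
    {"hand": 0.5,"xyz": [12.7,-24.1,-6.7],"delta_rot": [0,0,0.48]},
    {"hand": 0.5,"xyz": [12.7,-24.1,-6.7],"delta_rot": [0,0,0.6]},
    {"hand": 0.5,"xyz": [12.7,-24.1,-6.7],"delta_rot": [0,0,0.72]},
    {"hand": 0.5,"xyz": [40.1,-51.3,-6.7],"delta_rot": [0,0,0.84]},
    {"hand": 0.5,"xyz": [40.1,-51.3,-6.7],"delta_rot": [0,0,0.96]},
    {"hand": 0.5,"xyz": [40.1,-51.3,-6.7],"delta_rot": [0,0,1.08]},
    {"hand": 0.5,"xyz": [40.1,-51.3,-6.7],"delta_rot": [0,0,1.2]},
    {"hand": 0.5,"xyz": [40.1,-51.3,-6.7],"delta_rot": [0,0,1.3]},
    {"hand": 0.5,"xyz": [40.1,-51.3,-6.7],"delta_rot": [0,0,1.3]},
  ],
)

```text
clock: 2.4
position: [496.5, 151.6, 318.4]
ee_rot: [0.071, 0.997, 0.0, 0.0]
contact_force: [1.9, 1.4, 0.0]
gripper_width: 42.7
```

Run:
```python
from h import *
s=st()
plan(s,[539,-324,250],1.60)
```

```text
t 2.4 pos [496.5 151.6 318.4] rpy [3.141e+00 1.000e-03 2.999e+00] F [1.9 1.4 0. ] w 42.7 j [ 0.61  0.16 -0.14  0.   -1.27 -0.75]
[539, -324, 250] 1.6 -> ([-10.98, -46.48, 6.82], [0.001, 0.0, 1.399])
```

Emit:
apply_moves(
  steps=[
    {"hand": 0.5,"xyz": [-11,-46.5,0],"delta_rot": [0,0,0.12]},
    {"hand": 0.5,"xyz": [-11,-46.5,0],"delta_rot": [0,0,0.24]},
    {"hand": 0.5,"xyz": [-11,-46.5,0],"delta_rot": [0,0,0.36]},
    {"hand": 0.5,"xyz": [-11,-46.5,0],"delta_rot": [0,0,0.48]},
    {"hand": 0.5,"xyz": [-11,-46.5,0],"delta_rot": [0,0,0.6]},
    {"hand": 0.5,"xyz": [-11,-46.5,0],"delta_rot": [0,0,0.72]},
    {"hand": 0.5,"xyz": [-11,-46.5,0],"delta_rot": [0,0,0.84]},
    {"hand": 0.5,"xyz": [-11,-46.5,0],"delta_rot": [0,0,0.96]},
    {"hand": 0.5,"xyz": [-11,-46.5,6.8],"delta_rot": [0,0,1.08]},
    {"hand": 0.5,"xyz": [-11,-46.5,6.8],"delta_rot": [0,0,1.2]},
    {"hand": 0.5,"xyz": [-11,-46.5,6.8],"delta_rot": [0,0,1.32]},
    {"hand": 0.5,"xyz": [-11,-46.5,6.8],"delta_rot": [0,0,1.4]},
  ],
)

```text
clock: 3.4
position: [539.8, -324.6, 248.5]
ee_rot: [0.698, 0.716, -0.0, -0.0]
contact_force: [0.2, -0.3, 0.5]
gripper_width: 42.4
```

Run:
```python
from h import *
s=st()
p=get_image('wrist'); save(p,'w1'); print(p['origin'])
for l in ['valve_axis','valve_grip']:
    print(l,[(np.round(q['xyz'],1).tolist(),round(q['confidence'],2)) for q in nets.pinpoint(p,l)])
A=np.array([443.5,-327.]);
for a in [0.03]:
  t=[*(A+92*np.array([np.cos(a),np.sin(a)])),114]
  plan(s,t,a+np.pi/2)
```

```text
t 3.4 pos [ 539.8 -324.6  248.5] rpy [-3.141 -0.     1.595] F [ 0.2 -0.3  0.5] w 42.4 j [-0.28  0.4   0.01 -0.   -1.19 -1.26]
[ 456.04458234 -326.17528915  369.59134657]
valve_axis [([442.9, -326.8, 111.1], 0.69)]
valve_grip [([532.5, -326.0, 108.7], 0.92)]
[np.float64(535.4586031049068), np.float64(-324.2404139813704), 114] 1.6007963267948966 -> ([0.04, -0.42, 13.45], [-0.001, -0.0, -0.006])
```

View pics/w1.png

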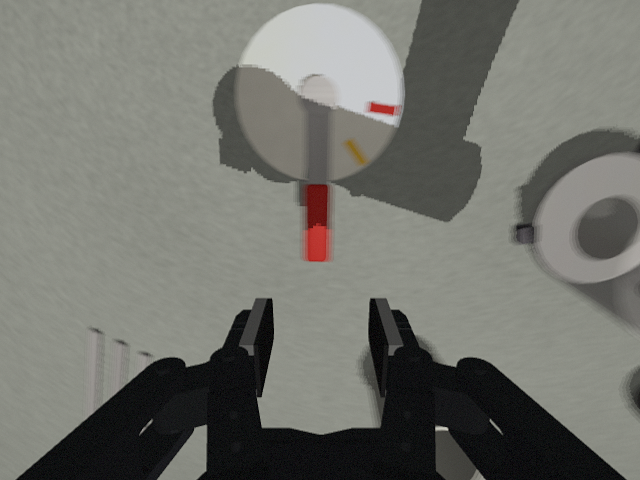

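Run:
```python
from h import *
p=get_image('wrist')
A=ray(p,318,90,118); print('A',A)
g1=ray(p,316.5,255,117); print('grip end',g1)
hsv=cv2.cvtColor(p['frame'],cv2.COLOR_BGR2HSV);H,S,V=[hsv[...,i].astype(int) for i in range(3)]
for lo,hi,box in [(-1,6,(360,95,405,122)),(15,35,(340,135,372,170))]:
    m=(H>lo)&(H<=hi)&(S>120); x0,y0,x1,y1=box; q=np.zeros_like(m); q[y0:y1,x0:x1]=m[y0:y1,x0:x1]
    ys,xs=np.nonzero(q); x=ray(p,xs.mean(),ys.mean(),91.5); print(len(xs),x, np.arctan2(x[1]-A[1],x[0]-A[0]))
w=((S<40)&(V>90)); w[:,:200]=0; w[200:]=0;w[:,420:]=0
gray=cv2.cvtColor(p['frame'],cv2.COLOR_BGR2GRAY)
c=cv2.HoughCircles(cv2.GaussianBlur(gray,(5,5),0),cv2.HOUGH_GRADIENT,1,50,param1=100,param2=30,minRadius=70,maxRadius=100); print(c)
for q in c[0][:2]: print(ray(p,q[0],q[1],92))
```

```text
A [ 437.78373884 -328.12025509  118.        ]
grip end [ 552.35178063 -326.2890918   117.        ]
281 [ 447.79337522 -278.92728809   91.5       ] 1.3700597628463653
262 [ 479.30727334 -296.41700556   91.5       ] 0.6520857418091125
[[[309.5  94.5  95. ]]]
[ 439.05303446 -334.34531792   92.        ]
```

Emit:
apply_moves(
  steps=[
    {"hand": 0.5,"xyz": [0.1,-0.4,4],"delta_rot": [0,0,0]},
    {"hand": 0.5,"xyz": [0.1,-0.4,8],"delta_rot": [0,0,0]},
    {"hand": 0.5,"xyz": [0.1,-0.4,11],"delta_rot": [0,0,0]},
    {"hand": 0.5,"xyz": [0.1,-0.4,13.4],"delta_rot": [0,0,0]},
    {"hand": 0.5,"xyz": [0.1,-0.4,13.4],"delta_rot": [0,0,0]},
  ],
)

```text
clock: 4.02
position: [533.8, -318.7, 111.7]
ee_rot: [0.696, 0.718, -0.001, -0.004]
contact_force: [-0.3, 0.7, -0.6]
gripper_width: 43.0
```

Run:
```python
from h import *
s=st()
p=get_image('wrist'); save(p,'w2')
```

```text
t 4.02 pos [ 533.8 -318.7  111.7] rpy [-3.134 -0.004  1.603] F [-0.3  0.7 -0.6] w 43.0 j [-0.28  0.51 -0.17 -0.   -0.9  -1.26]
```

View pics/w2.png

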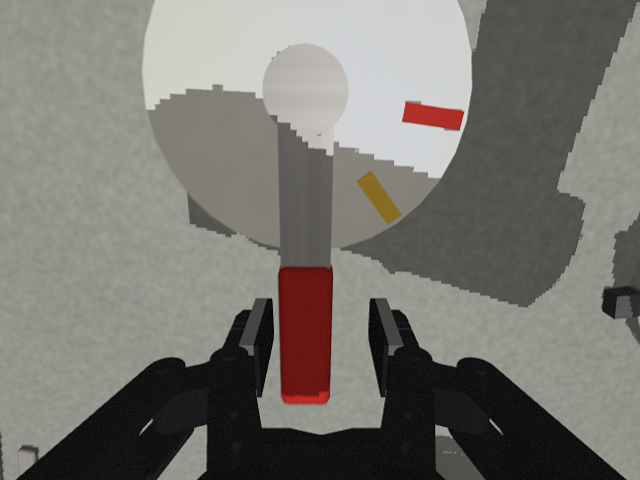

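Run:
```python
from h import *
s=st();p=get_image('wrist')
A=ray(p,305.5,88,118)
L=ray(p,305,270,117)-ray(p,305,398,117); print('A',A, 'lever',np.arctan2(-L[1],-L[0]))
hsv=cv2.cvtColor(p['frame'],cv2.COLOR_BGR2HSV);H,S,V=[hsv[...,i].astype(int) for i in range(3)]
for lo,hi,box in [(-1,6,(395,95,470,135)),(15,35,(350,165,405,230))]:
    m=((H>lo)&(H<=hi)|(H>174)&(lo<0))&(S>100); x0,y0,x1,y1=box; q=np.zeros(m.shape,np.uint8); q[y0:y1,x0:x1]=m[y0:y1,x0:x1]
    ys,xs=np.nonzero(q); pts=np.array([ray(p,a,b,91.5)[:2] for a,b in zip(xs,ys)],np.float32)
    x=pts.mean(0); f=cv2.fitLine(pts,2,0,.01,.01).ravel(); print(x,'fromA',np.arctan2(x[1]-A[1],x[0]-A[0]),'dir',np.arctan2(f[1],f[0]))
```

```text
t 4.07 pos [ 535.6 -319.7  114.8] rpy [-3.138e+00 -1.000e-03  1.604e+00] F [-0.8 -0.4  0.4] w 42.7 j [-0.28  0.51 -0.17 -0.   -0.9  -1.26]
A [ 443.30625114 -327.04505826  118.        ] lever 0.020013600147769203
[ 447.80908 -279.0731 ] fromA 1.477206746159233 dir 1.4512073
[ 479.48615 -296.65857] fromA 0.6985849204556505 dir 0.6751534
```

Emit:
apply_moves(
  steps=[
    {"hand": 0.5,"xyz": [-0.3,0,0],"delta_rot": [0,0,0]},
    {"hand": 0.5,"xyz": [-0.5,0,0],"delta_rot": [0,0,0]},
    {"hand": 0.5,"xyz": [-0.5,0,0],"delta_rot": [0,0,0]},
  ],
)

```text
clock: 4.37
position: [537.6, -326.9, 118.4]
ee_rot: [0.696, 0.718, 0.001, 0.002]
contact_force: [-0.5, -0.8, 0.8]
gripper_width: 42.5
```

Run:
```python
from h import *
s=st();p=get_image('wrist');save(p,'w3');p=get_image('wrist');s=st()
```

```text
t 4.37 pos [ 537.6 -326.9  118.4] rpy [3.137e+00 2.000e-03 1.602e+00] F [-0.5 -0.8  0.8] w 42.5 j [-0.29  0.51 -0.16  0.   -0.9  -1.25]
t 4.47 pos [ 536.9 -326.7  117.4] rpy [3.139e+00 1.000e-03 1.601e+00] F [-0.1  0.6 -0.8] w 42.8 j [-0.29  0.51 -0.16  0.   -0.9  -1.25]
```

View pics/w3.png

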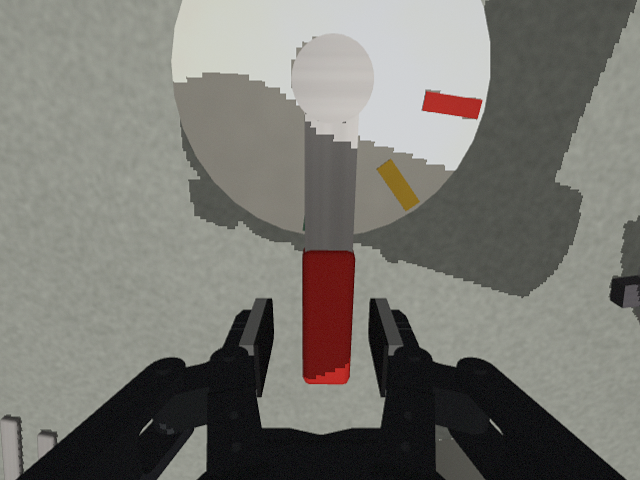

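Emit:
apply_moves(
  steps=[
    {"hand": 0.5,"xyz": [0.1,0,0.3],"delta_rot": [0,0,0]},
    {"hand": 0.35,"xyz": [0.1,0,0.4],"delta_rot": [0,0,0]},
    {"hand": 0.2,"xyz": [0.1,0,0.4],"delta_rot": [0,0,0]},
    {"hand": 0.15,"xyz": [0.1,0,0.4],"delta_rot": [0,0,0]},
    {"hand": 0.15,"xyz": [0.1,0,0.4],"delta_rot": [0,0,0]},
    {"hand": 0.15,"xyz": [0.1,0,0.4],"delta_rot": [0,0,0]},
  ],
)

```text
clock: 4.97
position: [536.0, -324.9, 111.7]
ee_rot: [0.696, 0.718, 0.0, -0.001]
contact_force: [-0.7, 2.4, -0.1]
gripper_width: 19.1
```

Run:
```python
from h import *
s=st()
r=np.hypot(s['position'][0]-443.4,s['position'][1]+327); print(r,np.arctan2(s['position'][1]+327,s['position'][0]-443.4))
```

```text
t 4.97 pos [ 536.  -324.9  111.7] rpy [-3.141e+00 -1.000e-03  1.601e+00] F [-0.7  2.4 -0.1] w 19.1 j [-0.29  0.51 -0.16 -0.   -0.89 -1.25]
92.64275064828567 0.02230530518090307
```

Emit:
apply_moves(
  steps=[
    {"hand": 0.15,"xyz": [0.93,-0.05,0],"delta_rot": [0,0,-0.1]},
    {"hand": 0.15,"xyz": [1.85,-0.19,0],"delta_rot": [0,0,-0.2]},
    {"hand": 0.15,"xyz": [2.75,-0.42,0],"delta_rot": [0,0,-0.3]},
    {"hand": 0.15,"xyz": [3.62,-0.73,0],"delta_rot": [0,0,-0.4]},
    {"hand": 0.15,"xyz": [4.46,-1.14,0],"delta_rot": [0,0,-0.5]},
    {"hand": 0.15,"xyz": [5.25,-1.62,0],"delta_rot": [0,0,-0.6]},
    {"hand": 0.15,"xyz": [5.99,-2.19,0],"delta_rot": [0,0,-0.7]},
    {"hand": 0.15,"xyz": [6.67,-2.82,0],"delta_rot": [0,0,-0.8]},
    {"hand": 0.15,"xyz": [7.28,-3.52,0],"delta_rot": [0,0,-0.9]},
    {"hand": 0.15,"xyz": [7.83,-4.28,0],"delta_rot": [0,0,-1.0]},
    {"hand": 0.15,"xyz": [7.83,-4.28,0],"delta_rot": [0,0,-1.0]},
  ],
)

```text
clock: 5.88
position: [490.9, -246.5, 111.8]
ee_rot: [0.264, 0.964, 0.001, 0.0]
contact_force: [2.3, 7.0, -3.1]
gripper_width: 19.0
```

Run:
```python
from h import *
s=st()
A=np.array([443.4,-327.]); d=np.array(s['position'][:2])-A
a=np.arctan2(d[1],d[0]); print(np.hypot(*d),a)
for b in [1.1,1.2,1.3,1.4,1.465,1.49]:
  plan(s,[*(A+92.6*np.array([np.cos(b),np.sin(b)])),s['position'][2]],b+np.pi/2)
```

```text
t 5.88 pos [ 490.9 -246.5  111.8] rpy [3.14  0.    2.606] F [ 2.3  7.  -3.1] w 19.0 j [-0.17  0.4  -0.36 -0.   -0.8  -0.36]
93.462788355838 1.0382057012486312
[np.float64(485.40300084400843), np.float64(-244.4741984583111), np.float64(111.77364404742254)] 2.6707963267948966 -> ([0.57, -0.11, -0.0], [0.002, 0.0, -0.065])
[np.float64(476.95432806453994), np.float64(-240.69318063943484), np.float64(111.77364404742254)] 2.7707963267948967 -> ([1.49, -0.21, -0.0], [0.002, 0.0, -0.165])
[np.float64(468.1703915306368), np.float64(-237.77451203036793), np.float64(111.77364404742254)] 2.8707963267948964 -> ([2.4, -0.41, -0.0], [0.002, 0.0, -0.265])
[np.float64(459.1389574325623), np.float64(-235.7473550030686), np.float64(111.77364404742254)] 2.9707963267948965 -> ([3.28, -0.69, -0.0], [0.002, 0.001, -0.365])
[np.float64(453.1784744921606), np.float64(-234.91774635356626), np.float64(111.77364404742254)] 3.0357963267948964 -> ([3.83, -0.93, -0.0], [0.002, 0.001, -0.43])
[np.float64(450.8736023269145), np.float64(-234.70208416080493), np.float64(111.77364404742254)] 3.0607963267948968 -> ([4.04, -1.03, -0.0], [0.002, 0.001, -0.455])
```

Emit:
apply_moves(
  steps=[
    {"hand": 0.15,"xyz": [0.6,-0.1,0],"delta_rot": [0,0,-0.065]},
    {"hand": 0.15,"xyz": [1.5,-0.2,0],"delta_rot": [0,0,-0.165]},
    {"hand": 0.15,"xyz": [2.4,-0.4,0],"delta_rot": [0,0,-0.265]},
    {"hand": 0.15,"xyz": [3.28,-0.7,0],"delta_rot": [0,0,-0.365]},
    {"hand": 0.15,"xyz": [3.83,-0.93,0],"delta_rot": [0,0,-0.43]},
    {"hand": 0.15,"xyz": [4.0,-1.0,0],"delta_rot": [0,0,-0.45]},
    {"hand": 0.15,"xyz": [4.0,-1.0,0],"delta_rot": [0,0,-0.45]},
  ],
)

```text
clock: 6.47
position: [452.8, -233.7, 111.8]
ee_rot: [0.046, 0.999, 0.002, 0.002]
contact_force: [2.8, 15.0, -0.0]
gripper_width: 18.6
```

Run:
```python
from h import *
s=st()
A=np.array([443.4,-327.]); d=np.array(s['position'][:2])-A
a=np.arctan2(d[1],d[0]); print(np.hypot(*d),a)
```

```text
t 6.47 pos [ 452.8 -233.7  111.8] rpy [3.138e+00 3.000e-03 3.051e+00] F [ 2.8 15.  -0. ] w 18.6 j [-0.16  0.35 -0.46 -0.01 -0.76  0.07]
93.76408413368968 1.4698937548433375
```

Emit:
apply_moves(
  steps=[
    {"hand": 0.15,"xyz": [0.1,0.1,0],"delta_rot": [0,0,-0.01]},
    {"hand": 0.15,"xyz": [0.2,0.1,0],"delta_rot": [0,0,-0.02]},
    {"hand": 0.15,"xyz": [0.3,0.1,0],"delta_rot": [0,0,-0.03]},
    {"hand": 0.15,"xyz": [0.4,0.1,0],"delta_rot": [0,0,-0.04]},
    {"hand": 0.15,"xyz": [0.4,0.1,0],"delta_rot": [0,0,-0.04]},
  ],
)

```text
clock: 6.88
position: [452.6, -233.7, 111.9]
ee_rot: [0.028, 1.0, 0.001, 0.006]
contact_force: [10.5, 9.1, -7.9]
gripper_width: 18.9
```

Run:
```python
from h import *
s=st()
A=np.array([443.4,-327.]); d=np.array(s['position'][:2])-A
a=np.arctan2(d[1],d[0]); print(np.hypot(*d),a); print(s['wrist_torque'])
p=get_image('wrist'); save(p,'w4')
```

```text
t 6.88 pos [ 452.6 -233.7  111.9] rpy [3.139 0.011 3.086] F [10.5  9.1 -7.9] w 18.9 j [-0.16  0.34 -0.46 -0.01 -0.75  0.11]
93.78711390286496 1.473056380455957
[ 2.3107913  -2.66883931 -1.72825124]
```

View pics/w4.png

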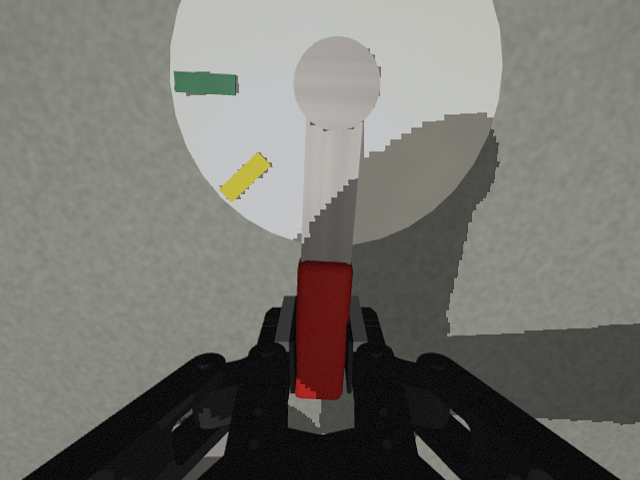

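Emit:
apply_moves(
  steps=[
    {"hand": 0.5,"xyz": [0,0,0],"delta_rot": [0,0,0]},
    {"hand": 0.5,"xyz": [0,0,0],"delta_rot": [0,0,0]},
    {"hand": 0.5,"xyz": [0,0,0],"delta_rot": [0,0,0]},
    {"hand": 0.5,"xyz": [0,0,-4],"delta_rot": [0,0,0]},
    {"hand": 0.5,"xyz": [0,0,-8],"delta_rot": [0,0,0]},
    {"hand": 0.5,"xyz": [0,0,-12],"delta_rot": [0,0,0]},
    {"hand": 0.5,"xyz": [0,0,-16],"delta_rot": [0,0,0]},
    {"hand": 0.5,"xyz": [0,0,-20],"delta_rot": [0,0,0]},
  ],
)

```text
clock: 7.6
position: [446.7, -235.3, 314.2]
ee_rot: [0.025, 1.0, -0.0, -0.0]
contact_force: [1.7, 0.6, -0.7]
gripper_width: 42.7
```

Run:
```python
from h import *
s=st()
plan(s,[505,320,315],3.05)
```

```text
t 7.6 pos [ 446.7 -235.3  314.2] rpy [-3.141 -0.     3.092] F [ 1.7  0.6 -0.7] w 42.7 j [-0.16  0.14 -0.18  0.   -1.26  0.11]
[505, 320, 315] 3.05 -> ([-3.05, 55.75, -0.1], [-0.0, 0.0, 0.042])
```

Emit:
apply_moves(
  steps=[
    {"hand": 0.5,"xyz": [-0.3,4.1,0],"delta_rot": [0,0,0]},
    {"hand": 0.5,"xyz": [-0.5,8.2,0],"delta_rot": [0,0,0]},
    {"hand": 0.5,"xyz": [-0.7,12.4,0],"delta_rot": [0,0,0]},
    {"hand": 0.5,"xyz": [-3,55.7,0],"delta_rot": [0,0,0.04]},
    {"hand": 0.5,"xyz": [-3,55.7,0],"delta_rot": [0,0,0.04]},
    {"hand": 0.5,"xyz": [-3,55.7,0],"delta_rot": [0,0,0.04]},
    {"hand": 0.5,"xyz": [-3,55.7,0],"delta_rot": [0,0,0.04]},
    {"hand": 0.5,"xyz": [-3,55.7,0],"delta_rot": [0,0,0.04]},
    {"hand": 0.5,"xyz": [-3,55.7,0],"delta_rot": [0,0,0.04]},
    {"hand": 0.5,"xyz": [-3,55.7,0],"delta_rot": [0,0,0.04]},
    {"hand": 0.5,"xyz": [-3,55.7,0],"delta_rot": [0,0,0.04]},
    {"hand": 0.5,"xyz": [-3,55.7,0],"delta_rot": [0,0,0.04]},
  ],
)

```text
clock: 8.6
position: [499.2, 262.5, 312.2]
ee_rot: [0.045, 0.999, -0.0, 0.0]
contact_force: [1.1, -0.8, 0.8]
gripper_width: 42.5
```

Run:
```python
from h import *
s=st()
p=get_image('wrist'); save(p,'w5')
p=get_image('top'); save(p,'t5')
s=st()
plan(s,[505,320,260],3.05)
```

```text
t 8.6 pos [499.2 262.5 312.2] rpy [-3.141  0.     3.052] F [ 1.1 -0.8  0.8] w 42.5 j [ 0.77  0.24 -0.05  0.   -1.28 -0.86]
t 8.7 pos [499.7 265.4 310.7] rpy [-3.141 -0.     3.057] F [-0.2 -1.   0.1] w 42.9 j [ 0.77  0.25 -0.04  0.   -1.28 -0.86]
[505, 320, 260] 3.05 -> ([-0.06, 5.49, 5.06], [-0.001, -0.0, 0.007])
```

View pics/w5.png

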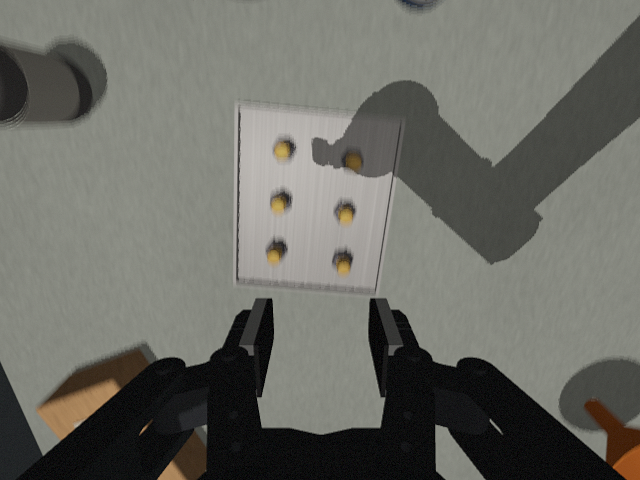

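View pics/t5.png

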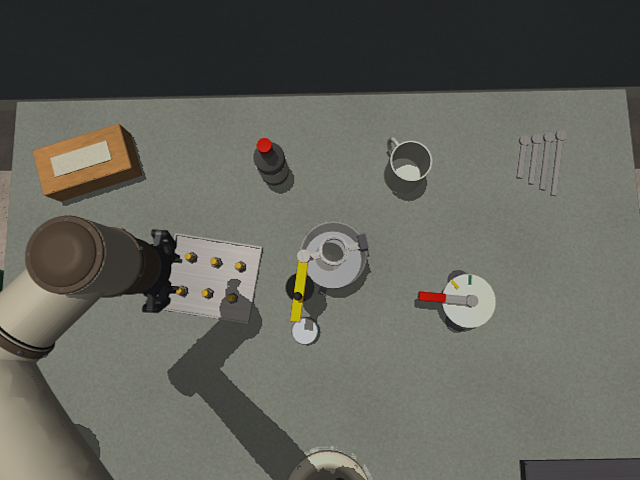

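```bash
cat >> h.py <<'E'
def plugs(p,zt=36,verbose=True):
    hsv=cv2.cvtColor(p['frame'],cv2.COLOR_BGR2HSV);H,S,V=[hsv[...,i].astype(int) for i in range(3)]
    m=((H>12)&(H<30)&(S>110)&(V>60)).astype(np.uint8)
    k,l,stt,c=cv2.connectedComponentsWithStats(m); o=[]
    for i in range(1,k):
        if 15<stt[i,4]<3000:
            x=ray(p,*c[i],zt)
            if 380<x[0]<650 and 130<x[1]<420: o.append((x.round(1).tolist(),c[i].round(0).tolist(),int(stt[i,4])))
    if verbose:
        for q in o: print(q)
    return o
E
python3 - <<'E'
from h import *
p=get_image('wrist'); print('wrist',p['origin'],p['orientation']);plugs(p)
print([(np.round(q['xyz']).tolist(),round(q['confidence'],2)) for q in nets.pinpoint(p,'plug1')])
for n in ['top','scene']:
    p=get_image(n); print(n); plugs(p)
    print([ (np.round(q['xyz']).tolist(),round(q['confidence'],2)) for q in nets.pinpoint(p,'pot_mouth')])
    if n=='top': print('neck',ray(p,333.5,250,205))
    else: print('neck',ray(p,230+297/4,150+234/3.75,205))
E
```

```text
wrist [492.41906747 182.75028861 431.71561581] [0.04136744 0.98567883 0.16333394 0.00692874]
([535.6, 204.2, 36.0], [282.0, 144.0], 215)
([459.9, 223.2, 36.0], [354.0, 156.0], 217)
([546.9, 262.9, 36.0], [278.0, 198.0], 205)
([472.4, 282.0, 36.0], [346.0, 209.0], 204)
([559.5, 323.3, 36.0], [274.0, 250.0], 210)
([479.5, 343.8, 36.0], [343.0, 260.0], 204)
[([459.0, 226.0, 8.0], 0.93), ([560.0, 323.0, 6.0], 0.93), ([537.0, 208.0, 1.0], 0.92), ([479.0, 348.0, -0.0], 0.67), ([469.0, 284.0, 9.0], 0.67), ([550.0, 263.0, 4.0], 0.66)]
top
([560.5, 323.4, 36.0], [189.0, 256.0], 46)
([547.1, 262.1, 36.0], [214.0, 261.0], 48)
([535.9, 202.7, 36.0], [239.0, 265.0], 46)
([471.6, 281.9, 36.0], [205.0, 293.0], 47)
([458.7, 221.5, 36.0], [231.0, 298.0], 47)
[([548.0, -22.0, 203.0], 0.74)]
neck [548.82285422 -23.69106492 205.        ]
scene
([464.4, 223.4, 36.0], [416.0, 248.0], 57)
([477.4, 282.9, 36.0], [440.0, 260.0], 63)
([484.8, 346.0, 36.0], [466.0, 271.0], 62)
([540.7, 203.9, 36.0], [400.0, 274.0], 57)
([553.1, 263.5, 36.0], [424.0, 286.0], 64)
([565.7, 324.5, 36.0], [449.0, 299.0], 63)
[([556.0, -21.0, 209.0], 0.66)]
neck [555.21349718 -20.24395279 205.        ]
```

Run:
```python
from h import *
s=st()
plan(s,[535.6,204.2,110],3.05)
```

```text
t 9.0 pos [499.5 259.7 312.3] rpy [3.142 0.    3.05 ] F [-0.6 -0.  -0.7] w 42.9 j [ 0.77  0.24 -0.05  0.   -1.28 -0.86]
[535.6, 204.2, 110] 3.05 -> ([-4.09, -5.2, 20.23], [0.0, 0.0, 0.0])
```

Emit:
apply_moves(
  steps=[
    {"hand": 0.5,"xyz": [-4.1,-5.4,4],"delta_rot": [0,0,0]},
    {"hand": 0.5,"xyz": [-4.1,-5.4,8],"delta_rot": [0,0,0]},
    {"hand": 0.5,"xyz": [-4.1,-5.4,20.2],"delta_rot": [0,0,0]},
    {"hand": 0.5,"xyz": [-4.1,-5.4,20.2],"delta_rot": [0,0,0]},
    {"hand": 0.5,"xyz": [-4.1,-5.4,20.2],"delta_rot": [0,0,0]},
    {"hand": 0.5,"xyz": [-4.1,-5.4,20.2],"delta_rot": [0,0,0]},
    {"hand": 0.5,"xyz": [-4.1,-5.4,20.2],"delta_rot": [0,0,0]},
    {"hand": 0.5,"xyz": [-4.1,-5.4,20.2],"delta_rot": [0,0,0]},
  ],
)

```text
clock: 9.67
position: [535.7, 202.5, 110.0]
ee_rot: [0.045, 0.999, -0.001, -0.0]
contact_force: [-0.2, -0.1, 0.4]
gripper_width: 42.8
```

Run:
```python
from h import *
s=st()
p=get_image('wrist'); save(p,'w6');plugs(p)
p=get_image('wrist');plugs(p)
s=st(); 
p=get_image('wrist');s=st(); 
p=get_image('wrist');s=st();
```

```text
t 9.67 pos [535.7 202.5 110. ] rpy [-3.140e+00 -1.000e-03  3.051e+00] F [-0.2 -0.1  0.4] w 42.8 j [ 0.64  0.44 -0.31  0.   -0.83 -0.74]
([536.5, 202.7, 36.0], [319.0, 268.0], 823)
([461.7, 221.3, 36.0], [446.0, 286.0], 942)
([547.7, 260.7, 36.0], [310.0, 352.0], 826)
([559.0, 313.9, 36.0], [301.0, 418.0], 513)
([536.4, 202.6, 36.0], [321.0, 265.0], 816)
([461.6, 221.3, 36.0], [447.0, 283.0], 926)
([547.6, 260.6, 36.0], [312.0, 349.0], 815)
([472.0, 269.4, 36.0], [429.0, 352.0], 83)
([559.1, 315.9, 36.0], [303.0, 417.0], 618)
t 9.77 pos [537.  204.1 112.4] rpy [3.139 0.004 3.052] F [0.9 0.6 0.9] w 42.7 j [ 0.65  0.44 -0.3   0.   -0.83 -0.74]
t 9.82 pos [537.  204.3 112.7] rpy [3.138 0.004 3.052] F [0.3 0.7 0.7] w 42.7 j [ 0.65  0.44 -0.3   0.   -0.83 -0.74]
t 9.87 pos [536.8 204.4 112.6] rpy [3.138 0.004 3.052] F [-0.1  0.7  0.2] w 42.5 j [ 0.65  0.44 -0.3   0.   -0.83 -0.74]
```

View pics/w6.png

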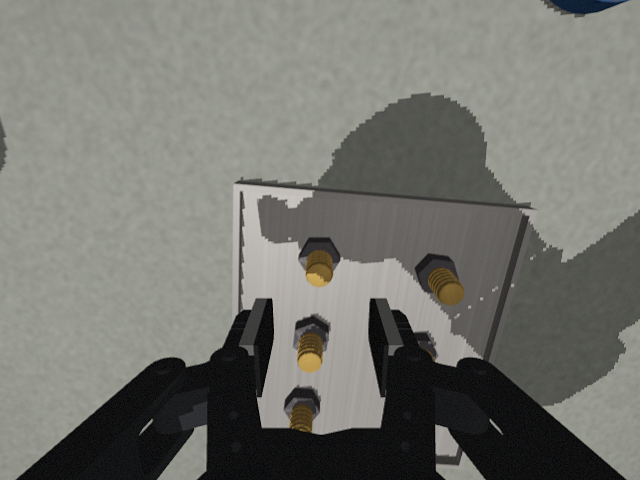

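Emit:
apply_moves(
  steps=[
    {"hand": 0.5,"xyz": [0,0,3.5],"delta_rot": [0,0,0]},
    {"hand": 0.5,"xyz": [0,0,6],"delta_rot": [0,0,0]},
    {"hand": 0.5,"xyz": [0,0,7.2],"delta_rot": [0,0,0]},
    {"hand": 0.4,"xyz": [0,0,7.2],"delta_rot": [0,0,0]},
    {"hand": 0.25,"xyz": [0,0,7.2],"delta_rot": [0,0,0]},
    {"hand": 0,"xyz": [0,0,7.2],"delta_rot": [0,0,0]},
    {"hand": 0,"xyz": [0,0,7.2],"delta_rot": [0,0,0]},
    {"hand": 0,"xyz": [0,0,7.2],"delta_rot": [0,0,0]},
    {"hand": 0,"xyz": [0,0,7.2],"delta_rot": [0,0,0]},
  ],
)

```text
clock: 10.62
position: [536.6, 204.5, 39.9]
ee_rot: [0.045, 0.999, 0.001, 0.002]
contact_force: [-0.8, 0.4, 5.5]
gripper_width: 13.8
```

Run:
```python
from h import *
s=st()
p=get_image('wrist'); save(p,'w7')
s=st(); plan(s,[552,-22,300],3.2)
```

```text
t 10.62 pos [536.6 204.5  39.9] rpy [3.139e+00 3.000e-03 3.052e+00] F [-0.8  0.4  5.5] w 13.8 j [ 0.65  0.54 -0.36  0.   -0.67 -0.74]
t 10.67 pos [536.6 204.5  39.9] rpy [3.139e+00 3.000e-03 3.052e+00] F [-0.9  1.4  6.8] w 13.6 j [ 0.65  0.54 -0.36  0.   -0.67 -0.74]
[552, -22, 300] 3.2 -> ([-3.63, -22.37, -26.05], [0.002, 0.003, -0.148])
```

View pics/w7.png

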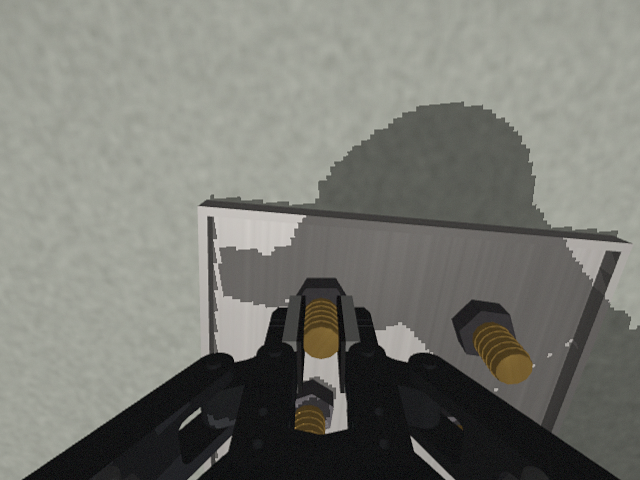

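Emit:
apply_moves(
  steps=[
    {"hand": 0,"xyz": [0,0,-2],"delta_rot": [0,0,0]},
    {"hand": 0,"xyz": [0,0,-6],"delta_rot": [0,0,0]},
    {"hand": 0,"xyz": [0,0,-10],"delta_rot": [0,0,0]},
    {"hand": 0,"xyz": [-0.3,-1,-14],"delta_rot": [0,0,0]},
    {"hand": 0,"xyz": [-0.6,-3,-18],"delta_rot": [0,0,0]},
    {"hand": 0,"xyz": [-1,-5,-22],"delta_rot": [0,0,0]},
    {"hand": 0,"xyz": [-1.4,-7,-26],"delta_rot": [0,0,0]},
    {"hand": 0,"xyz": [-3.6,-22.4,-26],"delta_rot": [0,0,0]},
    {"hand": 0,"xyz": [-3.6,-22.4,-26],"delta_rot": [0,0,0]},
    {"hand": 0,"xyz": [-3.6,-22.4,-26],"delta_rot": [0,0,0]},
    {"hand": 0,"xyz": [-3.6,-22.4,-26],"delta_rot": [0,0,0]},
    {"hand": 0,"xyz": [-3.6,-22.4,-26],"delta_rot": [0,0,0]},
  ],
)

```text
clock: 11.67
position: [550.6, -27.6, 298.7]
ee_rot: [0.048, 0.999, -0.0, 0.0]
contact_force: [-0.5, 0.5, -0.4]
gripper_width: 14.0
```

Run:
```python
from h import *
s=st()
p=get_image('wrist'); save(p,'w8')
for l in ['pot_mouth','latch_hinge','latch_knob']:
  print(l,[(np.round(q['xyz'],1).tolist(),round(q['confidence'],2)) for q in nets.pinpoint(p,l)])
s=st()
```

```text
t 11.67 pos [550.6 -27.6 298.7] rpy [-3.141  0.     3.046] F [-0.5  0.5 -0.4] w 14.0 j [ 0.24  0.23 -0.1   0.   -1.24 -0.34]
pot_mouth [([548.3, -26.5, 205.9], 0.71), ([551.4, 265.4, 4.4], 0.35)]
latch_hinge []
latch_knob [([457.6, 50.0, 240.4], 0.68)]
t 11.87 pos [551.  -22.3 297.8] rpy [ 3.141 -0.     3.052] F [ 1.1 -0.2 -0.3] w 13.5 j [ 0.25  0.23 -0.1  -0.   -1.24 -0.34]
```

View pics/w8.png

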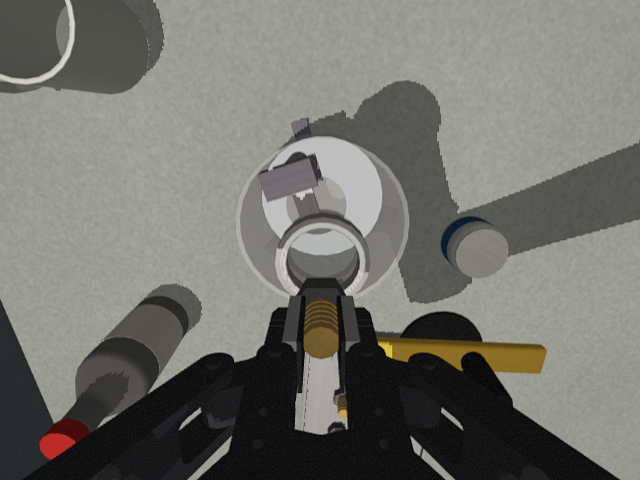

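Run:
```python
from h import *
p=get_image('wrist'); f=p['frame'].copy()
for c,col in [((550,-22,205),(0,0,255)),((550,-26,205),(0,255,0))]:
    for r in (24,28):
        P=np.array([proj(p,[c[0]+r*np.cos(a),c[1]+r*np.sin(a),205]) for a in np.linspace(0,6.28,60)])
        cv2.polylines(f,[P.round().astype(int)],True,col,1)
cv2.imwrite('pics/w9.png',cv2.resize(f[150:350,220:420],None,fx=3,fy=3)); st()
```

```text
t 11.92 pos [551.1 -21.9 297.8] rpy [ 3.141 -0.     3.053] F [ 0.1  0.2 -0.6] w 13.6 j [ 0.25  0.23 -0.1  -0.   -1.24 -0.34]
```

View pics/w9.png

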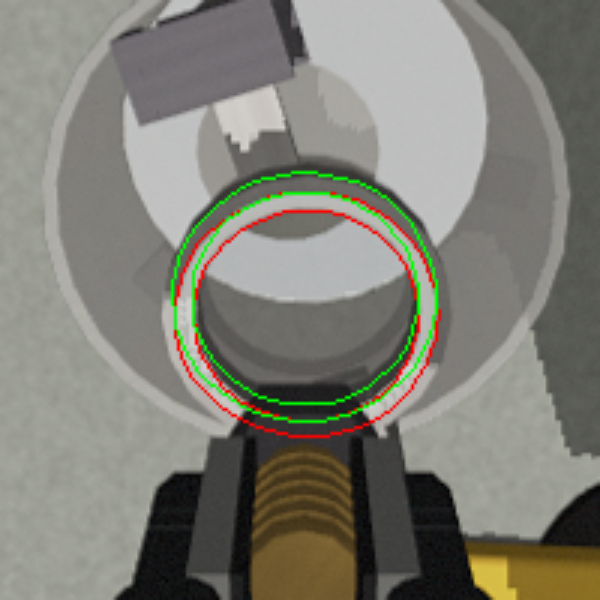

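Emit:
apply_moves(
  steps=[
    {"hand": 0,"xyz": [0,0,3],"delta_rot": [0,0,0]},
    {"hand": 0,"xyz": [0,0.1,5],"delta_rot": [0,0,0]},
    {"hand": 0,"xyz": [0,0.1,6.4],"delta_rot": [0,0,0]},
    {"hand": 0,"xyz": [0,0.1,6.4],"delta_rot": [0,0,0]},
    {"hand": 0,"xyz": [0,0.1,6.4],"delta_rot": [0,0,0]},
  ],
)

```text
clock: 12.33
position: [551.3, -20.7, 233.6]
ee_rot: [0.044, 0.999, -0.0, -0.001]
contact_force: [0.7, -0.3, -0.7]
gripper_width: 14.0
```

Run:
```python
from h import *
s=st()
p=get_image('wrist'); save(p,'w10');s=st()
p=get_image('scene'); cv2.imwrite('pics/s10.png',cv2.resize(p['frame'][150:310,230:430],None,fx=4,fy=3.75))
```

```text
t 12.33 pos [551.3 -20.7 233.6] rpy [-3.141e+00 -1.000e-03  3.054e+00] F [ 0.7 -0.3 -0.7] w 14.0 j [ 0.26  0.28 -0.2   0.   -1.09 -0.34]
t 12.38 pos [552.  -20.8 234.7] rpy [-3.141e+00  1.000e-03  3.054e+00] F [-0.4  0.3 -0.1] w 13.5 j [ 0.26  0.28 -0.2   0.   -1.09 -0.34]
```

View pics/w10.png

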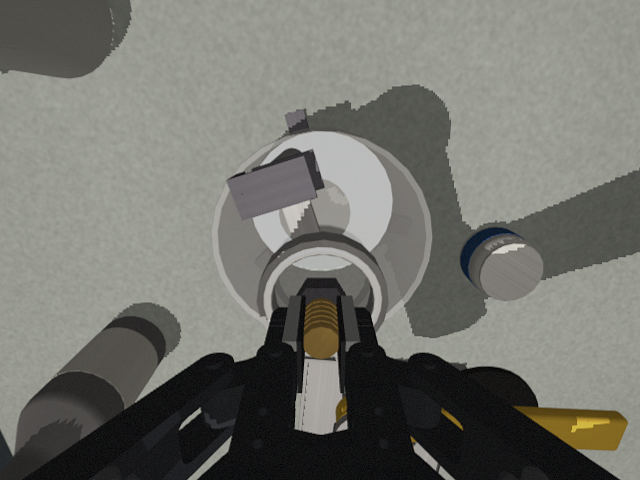

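View pics/s10.png

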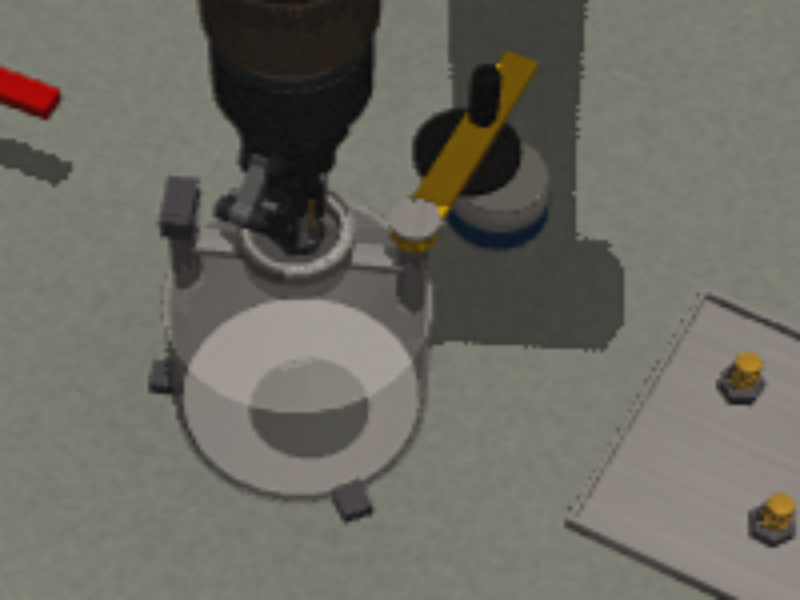

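Emit:
apply_moves(
  steps=[
    {"hand": 0.35,"xyz": [0,0,0],"delta_rot": [0,0,0]},
    {"hand": 0.35,"xyz": [0,0,0],"delta_rot": [0,0,0]},
    {"hand": 0.35,"xyz": [0,0,0],"delta_rot": [0,0,0]},
    {"hand": 0.35,"xyz": [0,0,0],"delta_rot": [0,0,0]},
    {"hand": 0.4,"xyz": [0,0,-4],"delta_rot": [0,0,0]},
    {"hand": 0.5,"xyz": [0,0,-6.5],"delta_rot": [0,0,0]},
  ],
)

```text
clock: 12.93
position: [551.5, -22.1, 300.7]
ee_rot: [0.045, 0.999, -0.001, 0.0]
contact_force: [0.1, -0.2, 0.7]
gripper_width: 42.5
```

Run:
```python
from h import *
p=get_image('wrist'); plugs(p)
p=get_image('scene'); plugs(p); cv2.imwrite('pics/s11.png',cv2.resize(p['frame'][150:310,230:430],None,fx=4,fy=3.75))
p=get_image('top'); plugs(p)
s=st(); plan(s,[547.5,262,300]); plan(s,[547.5,262,110]);
```

```text
([530.3, 147.6, 36.0], [350.0, 331.0], 306)
([548.0, 259.6, 36.0], [342.0, 404.0], 200)
([464.7, 223.2, 36.0], [416.0, 249.0], 59)
([477.4, 282.8, 36.0], [440.0, 260.0], 64)
([484.8, 346.0, 36.0], [466.0, 271.0], 62)
([553.1, 263.5, 36.0], [424.0, 286.0], 64)
([565.7, 324.5, 36.0], [449.0, 299.0], 63)
t 13.08 pos [552.4 -21.6 301.8] rpy [3.14  0.006 3.051] F [0.  0.7 0.1] w 42.5 j [ 0.25  0.23 -0.09  0.   -1.24 -0.34]
[547.5, 262, 300] None -> [3.04, 28.2, 0.21]
[547.5, 262, 110] None -> [3.15, 28.17, 19.21]
```

View pics/s11.png

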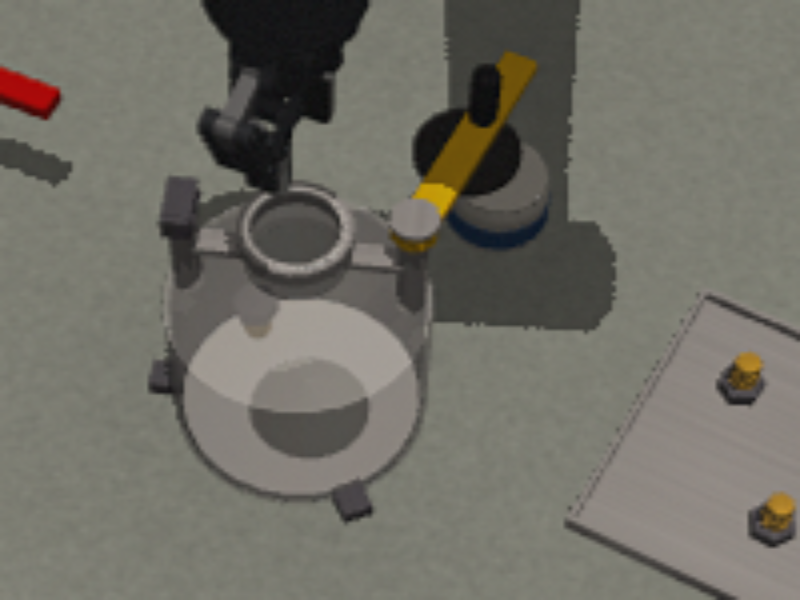

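Emit:
apply_moves(
  steps=[
    {"hand": 0.5,"xyz": [0.4,4,0],"delta_rot": [0,0,0]},
    {"hand": 0.5,"xyz": [0.9,8,0],"delta_rot": [0,0,0]},
    {"hand": 0.5,"xyz": [1.3,12,0.5],"delta_rot": [0,0,0]},
    {"hand": 0.5,"xyz": [1.7,16,2],"delta_rot": [0,0,0]},
    {"hand": 0.5,"xyz": [2.1,19,5],"delta_rot": [0,0,0]},
    {"hand": 0.5,"xyz": [2.5,22,8],"delta_rot": [0,0,0]},
    {"hand": 0.5,"xyz": [2.8,25,11],"delta_rot": [0,0,0]},
    {"hand": 0.5,"xyz": [3.0,27,14],"delta_rot": [0,0,0]},
    {"hand": 0.5,"xyz": [3.1,28,17],"delta_rot": [0,0,0]},
    {"hand": 0.5,"xyz": [3.1,28.2,19.2],"delta_rot": [0,0,0]},
    {"hand": 0.5,"xyz": [3.1,28.2,19.2],"delta_rot": [0,0,0]},
  ],
)

```text
clock: 14.0
position: [542.1, 260.5, 100.3]
ee_rot: [0.045, 0.999, -0.004, -0.005]
contact_force: [-0.8, -0.2, -0.4]
gripper_width: 42.8
```

```bash
cat >> h.py <<'E'
def settle(tag):
    for i in range(3): p=get_image('wrist')
    save(p,tag); o=plugs(p); s=st(); q=min(o,key=lambda q:np.hypot(q[0][0]-s['position'][0],q[0][1]-s['position'][1]))
    print('near',q); plan(s,[q[0][0],q[0][1]+1,40],3.05); return s,p
E
python3 - <<'E'
from h import *
settle('w12')
E
```

```text
([461.9, 223.2, 36.0], [468.0, 193.0], 1072)
([548.0, 262.5, 36.0], [316.0, 272.0], 858)
([474.3, 281.6, 36.0], [442.0, 292.0], 918)
([560.5, 322.0, 36.0], [305.0, 360.0], 858)
t 14.15 pos [546.3 261.8 107.7] rpy [3.141e+00 1.000e-03 3.052e+00] F [-0.1 -0.3  0.7] w 42.8 j [ 0.71  0.49 -0.22  0.   -0.86 -0.8 ]
near ([548.0, 262.5, 36.0], [316.0, 272.0], 858)
[548.0, 263.5, 40] 3.05 -> ([-0.14, 0.18, 6.77], [0.0, 0.001, 0.002])
```

View pics/w12.png

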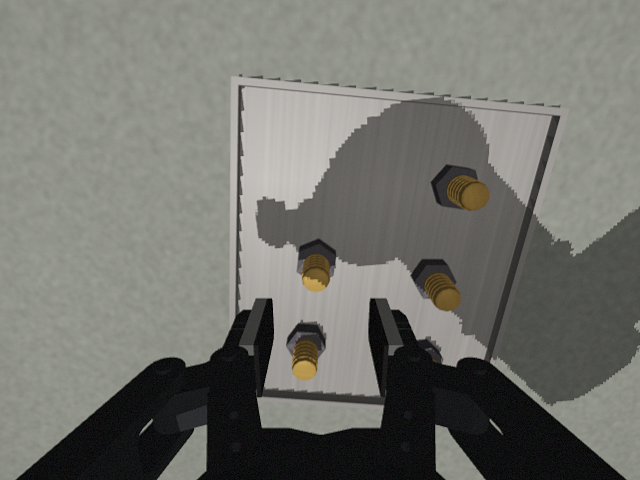

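Emit:
apply_moves(
  steps=[
    {"hand": 0.5,"xyz": [-0.1,0.1,3.5],"delta_rot": [0,0,0]},
    {"hand": 0.5,"xyz": [-0.1,0.1,6],"delta_rot": [0,0,0]},
    {"hand": 0.5,"xyz": [-0.1,0.1,6.7],"delta_rot": [0,0,0]},
    {"hand": 0.4,"xyz": [-0.1,0.1,6.7],"delta_rot": [0,0,0]},
    {"hand": 0.25,"xyz": [-0.1,0.1,6.7],"delta_rot": [0,0,0]},
    {"hand": 0,"xyz": [-0.1,0.1,6.7],"delta_rot": [0,0,0]},
    {"hand": 0,"xyz": [-0.1,0.1,6.7],"delta_rot": [0,0,0]},
    {"hand": 0,"xyz": [-0.1,0.1,6.7],"delta_rot": [0,0,0]},
    {"hand": 0,"xyz": [-0.1,0.1,6.7],"delta_rot": [0,0,0]},
  ],
)

```text
clock: 14.9
position: [548.3, 263.7, 42.5]
ee_rot: [0.045, 0.999, 0.001, 0.002]
contact_force: [-0.8, -1.3, 6.8]
gripper_width: 13.7
```

Run:
```python
from h import *
s=st(); plan(s,[551.5,-21.5,300],3.05)
```

```text
t 14.9 pos [548.3 263.7  42.5] rpy [3.139 0.004 3.052] F [-0.8 -1.3  6.8] w 13.7 j [ 0.71  0.57 -0.27  0.   -0.72 -0.8 ]
[551.5, -21.5, 300] 3.05 -> ([-2.95, -28.31, -25.81], [0.003, 0.004, 0.002])
```

Emit:
apply_moves(
  steps=[
    {"hand": 0,"xyz": [0,0,-3],"delta_rot": [0,0,0]},
    {"hand": 0,"xyz": [-0.1,-1,-7],"delta_rot": [0,0,0]},
    {"hand": 0,"xyz": [-0.3,-3,-11],"delta_rot": [0,0,0]},
    {"hand": 0,"xyz": [-0.6,-5.5,-14.3],"delta_rot": [0,0,0]},
    {"hand": 0,"xyz": [-0.9,-8,-17.6],"delta_rot": [0,0,0]},
    {"hand": 0,"xyz": [-1.2,-10.5,-20.9],"delta_rot": [0,0,0]},
    {"hand": 0,"xyz": [-1.5,-13.5,-23.8],"delta_rot": [0,0,0]},
    {"hand": 0,"xyz": [-1.9,-17,-25.8],"delta_rot": [0,0,0]},
    {"hand": 0,"xyz": [-2.3,-21,-25.8],"delta_rot": [0,0,0]},
    {"hand": 0,"xyz": [-2.7,-25,-25.8],"delta_rot": [0,0,0]},
    {"hand": 0,"xyz": [-2.9,-28.3,-25.8],"delta_rot": [0,0,0]},
    {"hand": 0,"xyz": [-2.9,-28.3,-25.8],"delta_rot": [0,0,0]},
  ],
)

```text
clock: 15.9
position: [549.3, -26.2, 298.8]
ee_rot: [0.048, 0.999, -0.0, 0.0]
contact_force: [-0.3, 0.5, -1.0]
gripper_width: 13.8
```

Run:
```python
from h import *
for i in range(2): p=get_image('wrist')
save(p,'w13');s=st(); plan(s,[551.5,-21,235],3.05)
```

```text
t 16.0 pos [549.9 -22.9 298.4] rpy [3.141e+00 1.000e-03 3.049e+00] F [ 0.   0.4 -1.7] w 13.5 j [ 0.25  0.23 -0.1  -0.   -1.24 -0.35]
[551.5, -21, 235] 3.05 -> ([-0.14, 0.2, 6.34], [0.001, 0.001, -0.001])
```

View pics/w13.png

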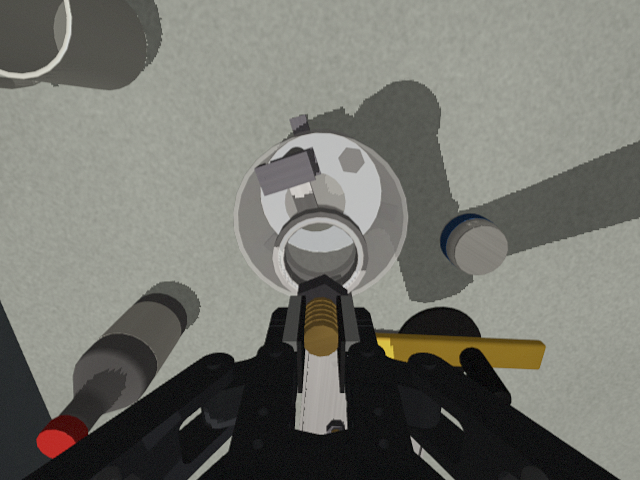

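Emit:
apply_moves(
  steps=[
    {"hand": 0,"xyz": [-0.1,0.1,3],"delta_rot": [0,0,0]},
    {"hand": 0,"xyz": [-0.1,0.1,5],"delta_rot": [0,0,0]},
    {"hand": 0,"xyz": [-0.1,0.1,6.4],"delta_rot": [0,0,0]},
    {"hand": 0,"xyz": [-0.1,0.1,6.4],"delta_rot": [0,0,0]},
    {"hand": 0,"xyz": [-0.1,0.1,6.4],"delta_rot": [0,0,0]},
    {"hand": 0.35,"xyz": [-0.1,0.1,6.4],"delta_rot": [0,0,0]},
    {"hand": 0.35,"xyz": [-0.1,0.1,6.4],"delta_rot": [0,0,0]},
    {"hand": 0.35,"xyz": [-0.1,0.1,6.4],"delta_rot": [0,0,0]},
    {"hand": 0.35,"xyz": [-0.1,0.1,6.4],"delta_rot": [0,0,0]},
    {"hand": 0.4,"xyz": [-0.1,0.1,3],"delta_rot": [0,0,0]},
    {"hand": 0.5,"xyz": [-0.1,0.1,0],"delta_rot": [0,0,0]},
  ],
)

```text
clock: 16.92
position: [550.8, -20.9, 298.1]
ee_rot: [0.045, 0.999, -0.001, -0.001]
contact_force: [0.6, 0.1, 0.2]
gripper_width: 43.0
```

Run:
```python
from h import *
p=get_image('top'); plugs(p)
p=get_image('scene'); plugs(p); cv2.imwrite('pics/s14.png',cv2.resize(p['frame'][150:310,230:430],None,fx=4,fy=3.75))
s=st(); plan(s,[560.5,322,110],3.05);
```

```text
([464.7, 223.2, 36.0], [416.0, 249.0], 59)
([477.3, 282.9, 36.0], [440.0, 260.0], 63)
([484.7, 346.0, 36.0], [466.0, 271.0], 61)
([565.7, 324.5, 36.0], [449.0, 299.0], 63)
t 17.02 pos [554.2 -20.7 304.4] rpy [3.14  0.012 3.052] F [ 1.   0.8 -0.3] w 43.0 j [ 0.26  0.23 -0.09  0.   -1.24 -0.35]
[560.5, 322, 110] 3.05 -> ([2.67, 34.16, 19.46], [0.002, 0.012, 0.002])
```

View pics/s14.png

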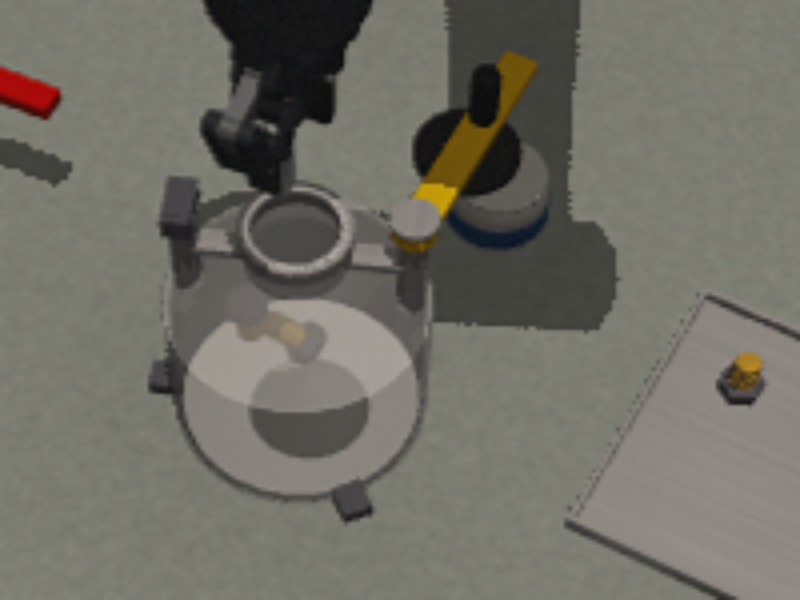

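Emit:
apply_moves(
  steps=[
    {"hand": 0.5,"xyz": [0.3,4,0],"delta_rot": [0,0,0]},
    {"hand": 0.5,"xyz": [0.6,8,0],"delta_rot": [0,0,0]},
    {"hand": 0.5,"xyz": [0.9,12,0.5],"delta_rot": [0,0,0]},
    {"hand": 0.5,"xyz": [1.2,16,1.5],"delta_rot": [0,0,0]},
    {"hand": 0.5,"xyz": [1.5,19.5,3.5],"delta_rot": [0,0,0]},
    {"hand": 0.5,"xyz": [1.7,23,5.5],"delta_rot": [0,0,0]},
    {"hand": 0.5,"xyz": [1.9,26.5,7.5],"delta_rot": [0,0,0]},
    {"hand": 0.5,"xyz": [2.1,30,9.5],"delta_rot": [0,0,0]},
    {"hand": 0.5,"xyz": [2.3,32.5,12.5],"delta_rot": [0,0,0]},
    {"hand": 0.5,"xyz": [2.4,34.2,16],"delta_rot": [0,0,0]},
    {"hand": 0.5,"xyz": [2.4,34.2,18.9],"delta_rot": [0,0,0]},
    {"hand": 0.5,"xyz": [2.4,34.2,18.9],"delta_rot": [0,0,0]},
  ],
)

```text
clock: 18.02
position: [554.6, 320.7, 101.7]
ee_rot: [0.045, 0.999, -0.004, -0.005]
contact_force: [-1.5, -1.0, -1.0]
gripper_width: 42.3
```

Run:
```python
from h import *
settle('w15')
```

```text
([462.4, 225.0, 36.0], [497.0, 72.0], 1453)
([474.9, 283.5, 36.0], [466.0, 192.0], 1048)
([561.0, 324.0, 36.0], [316.0, 272.0], 835)
([481.6, 344.6, 36.0], [450.0, 293.0], 905)
t 18.17 pos [559.3 322.3 110.6] rpy [3.141e+00 2.000e-03 3.052e+00] F [ 0.1  0.3 -0.2] w 42.6 j [ 0.77  0.54 -0.12  0.   -0.91 -0.86]
near ([561.0, 324.0, 36.0], [316.0, 272.0], 835)
[561.0, 325.0, 40] 3.05 -> ([-0.13, 0.28, 7.06], [0.001, 0.002, 0.002])
```

View pics/w15.png

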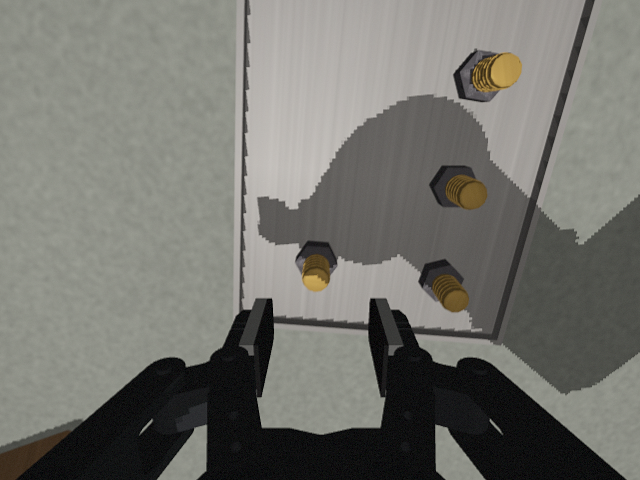

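Emit:
apply_moves(
  steps=[
    {"hand": 0.5,"xyz": [-0.1,0.2,3.5],"delta_rot": [0,0,0]},
    {"hand": 0.5,"xyz": [-0.1,0.2,6],"delta_rot": [0,0,0]},
    {"hand": 0.5,"xyz": [-0.1,0.2,6.9],"delta_rot": [0,0,0]},
    {"hand": 0.4,"xyz": [-0.1,0.2,6.9],"delta_rot": [0,0,0]},
    {"hand": 0.25,"xyz": [-0.1,0.2,6.9],"delta_rot": [0,0,0]},
    {"hand": 0,"xyz": [-0.1,0.2,6.9],"delta_rot": [0,0,0]},
    {"hand": 0,"xyz": [-0.1,0.2,6.9],"delta_rot": [0,0,0]},
    {"hand": 0,"xyz": [-0.1,0.2,6.9],"delta_rot": [0,0,0]},
    {"hand": 0,"xyz": [-0.1,0.2,6.9],"delta_rot": [0,0,0]},
  ],
)

```text
clock: 18.92
position: [561.0, 325.0, 42.9]
ee_rot: [0.045, 0.999, 0.001, 0.002]
contact_force: [-0.4, -0.8, 6.9]
gripper_width: 13.5
```

Run:
```python
from h import *
s=st(); plan(s,[551.5,-21.5,300],3.05)
```

```text
t 18.92 pos [561.  325.   42.9] rpy [3.138 0.004 3.052] F [-0.4 -0.8  6.9] w 13.5 j [ 0.77  0.63 -0.17  0.   -0.77 -0.86]
[551.5, -21.5, 300] 3.05 -> ([-2.24, -34.51, -25.81], [0.003, 0.004, 0.002])
```

Emit:
apply_moves(
  steps=[
    {"hand": 0,"xyz": [0,0,-3],"delta_rot": [0,0,0]},
    {"hand": 0,"xyz": [-0.1,-1,-7],"delta_rot": [0,0,0]},
    {"hand": 0,"xyz": [-0.3,-3.5,-10],"delta_rot": [0,0,0]},
    {"hand": 0,"xyz": [-0.4,-6.5,-12.8],"delta_rot": [0,0,0]},
    {"hand": 0,"xyz": [-0.6,-9.5,-15.6],"delta_rot": [0,0,0]},
    {"hand": 0,"xyz": [-0.8,-12.5,-18.4],"delta_rot": [0,0,0]},
    {"hand": 0,"xyz": [-1.0,-15.5,-21.2],"delta_rot": [0,0,0]},
    {"hand": 0,"xyz": [-1.2,-18.7,-23.8],"delta_rot": [0,0,0]},
    {"hand": 0,"xyz": [-1.5,-22.5,-25.8],"delta_rot": [0,0,0]},
    {"hand": 0,"xyz": [-1.8,-26.5,-25.8],"delta_rot": [0,0,0]},
    {"hand": 0,"xyz": [-2.1,-30.5,-25.8],"delta_rot": [0,0,0]},
    {"hand": 0,"xyz": [-2.2,-34.5,-25.8],"delta_rot": [0,0,0]},
  ],
)

```text
clock: 19.92
position: [549.9, -23.2, 299.2]
ee_rot: [0.045, 0.999, 0.001, 0.001]
contact_force: [0.3, -0.2, -0.1]
gripper_width: 13.3
```

Run:
```python
from h import *
for i in range(3): p=get_image('wrist')
save(p,'w16');s=st(); plan(s,[551.5,-21,235],3.05)
```

```text
t 20.07 pos [549.6 -24.1 298.6] rpy [3.141e+00 1.000e-03 3.047e+00] F [ 0.3 -0.8 -0.1] w 13.6 j [ 0.25  0.23 -0.1  -0.   -1.24 -0.35]
[551.5, -21, 235] 3.05 -> ([-0.16, 0.32, 6.36], [0.001, 0.001, -0.003])
```

View pics/w16.png

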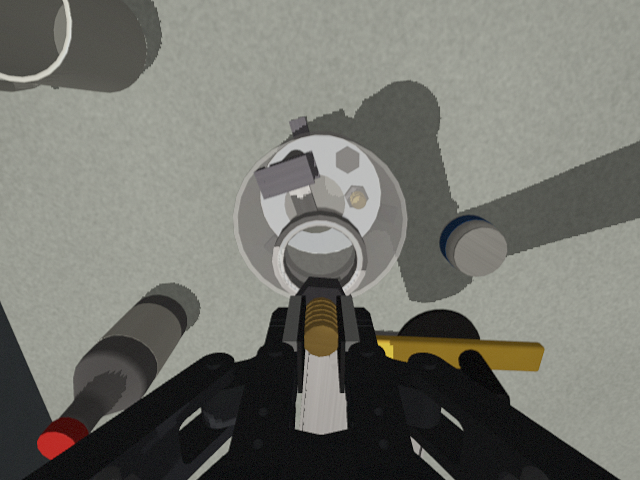

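Emit:
apply_moves(
  steps=[
    {"hand": 0,"xyz": [-0.1,0.2,3],"delta_rot": [0,0,0]},
    {"hand": 0,"xyz": [-0.1,0.2,5],"delta_rot": [0,0,0]},
    {"hand": 0,"xyz": [-0.1,0.2,6.4],"delta_rot": [0,0,0]},
    {"hand": 0,"xyz": [-0.1,0.2,6.4],"delta_rot": [0,0,0]},
    {"hand": 0,"xyz": [-0.1,0.2,6.4],"delta_rot": [0,0,0]},
    {"hand": 0.35,"xyz": [-0.1,0.2,6.4],"delta_rot": [0,0,0]},
    {"hand": 0.35,"xyz": [-0.1,0.2,6.4],"delta_rot": [0,0,0]},
    {"hand": 0.35,"xyz": [-0.1,0.2,6.4],"delta_rot": [0,0,0]},
    {"hand": 0.35,"xyz": [-0.1,0.2,6.4],"delta_rot": [0,0,0]},
    {"hand": 0.4,"xyz": [-0.1,0.2,3],"delta_rot": [0,0,0]},
    {"hand": 0.5,"xyz": [-0.1,0.2,0],"delta_rot": [0,0,0]},
  ],
)

```text
clock: 20.98
position: [550.8, -19.9, 298.1]
ee_rot: [0.045, 0.999, -0.001, -0.002]
contact_force: [1.9, -0.2, 0.1]
gripper_width: 42.6
```

Run:
```python
from h import *
p=get_image('scene'); plugs(p); cv2.imwrite('pics/s17.png',cv2.resize(p['frame'][150:310,230:430],None,fx=4,fy=3.75))
for i in range(2): p=get_image('wrist')
s=st(); plan(s,[461.5,224,110],3.05);
```

```text
([464.7, 223.2, 36.0], [416.0, 249.0], 59)
([477.3, 282.9, 36.0], [440.0, 260.0], 63)
([484.7, 346.0, 36.0], [466.0, 271.0], 61)
t 21.13 pos [552.9 -19.5 301.4] rpy [3.14  0.007 3.052] F [ 0.3 -0.1 -0.5] w 42.8 j [ 0.26  0.23 -0.1   0.   -1.24 -0.35]
[461.5, 224, 110] 3.05 -> ([11.43, 23.4, 19.11], [0.002, 0.007, 0.002])
```

View pics/s17.png

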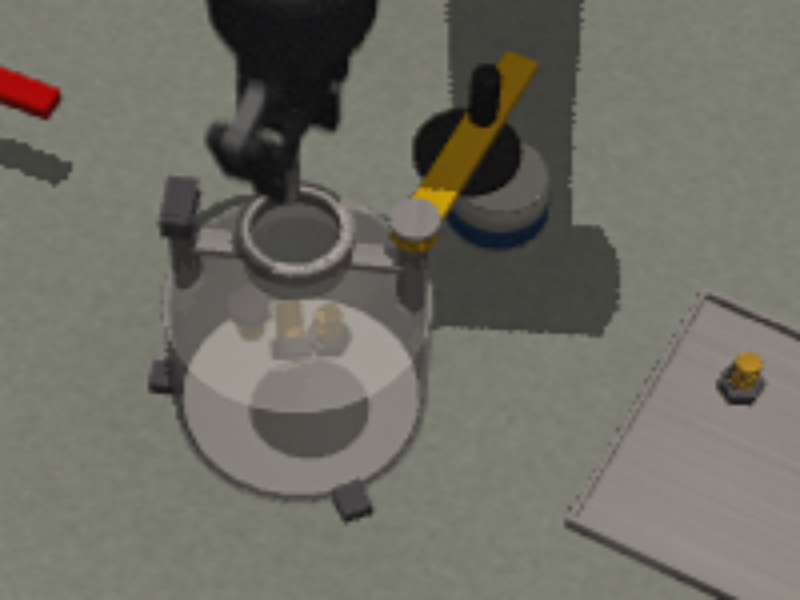

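Emit:
apply_moves(
  steps=[
    {"hand": 0.5,"xyz": [0.6,4,0],"delta_rot": [0,0,0]},
    {"hand": 0.5,"xyz": [1.2,8,0],"delta_rot": [0,0,0]},
    {"hand": 0.5,"xyz": [2.6,11.8,0],"delta_rot": [0,0,0]},
    {"hand": 0.5,"xyz": [4.2,15,1.5],"delta_rot": [0,0,0]},
    {"hand": 0.5,"xyz": [6,18,3.5],"delta_rot": [0,0,0]},
    {"hand": 0.5,"xyz": [8,20.3,6],"delta_rot": [0,0,0]},
    {"hand": 0.5,"xyz": [10,22,9],"delta_rot": [0,0,0]},
    {"hand": 0.5,"xyz": [11,23,12.5],"delta_rot": [0,0,0]},
    {"hand": 0.5,"xyz": [11.3,23.5,16],"delta_rot": [0,0,0]},
    {"hand": 0.5,"xyz": [11.3,23.5,19],"delta_rot": [0,0,0]},
    {"hand": 0.5,"xyz": [11.3,23.5,19],"delta_rot": [0,0,0]},
  ],
)

```text
clock: 22.05
position: [456.0, 222.0, 102.0]
ee_rot: [0.045, 0.999, -0.004, -0.005]
contact_force: [-0.7, -0.2, -0.9]
gripper_width: 42.8
```

Run:
```python
from h import *
settle('w18')
```

```text
([459.3, 222.0, 36.0], [321.0, 266.0], 841)
([471.8, 280.4, 36.0], [309.0, 352.0], 845)
([477.4, 334.9, 36.0], [309.0, 420.0], 487)
t 22.2 pos [461.  224.9 109. ] rpy [3.141e+00 1.000e-03 3.052e+00] F [1.  0.3 0.5] w 42.5 j [ 0.77  0.35 -0.46  0.   -0.76 -0.86]
near ([459.3, 222.0, 36.0], [321.0, 266.0], 841)
[459.3, 223.0, 40] 3.05 -> ([0.16, -0.21, 6.9], [0.001, 0.001, 0.002])
```

View pics/w18.png

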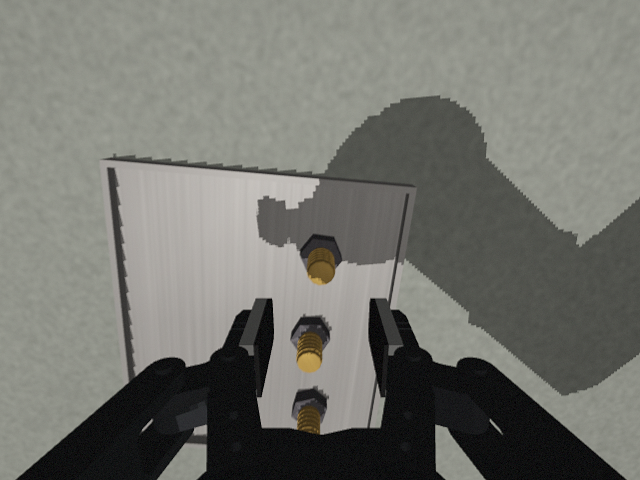

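Emit:
apply_moves(
  steps=[
    {"hand": 0.5,"xyz": [0.1,-0.1,3.5],"delta_rot": [0,0,0]},
    {"hand": 0.5,"xyz": [0.1,-0.1,6],"delta_rot": [0,0,0]},
    {"hand": 0.5,"xyz": [0.1,-0.1,6.8],"delta_rot": [0,0,0]},
    {"hand": 0.4,"xyz": [0.1,-0.1,6.8],"delta_rot": [0,0,0]},
    {"hand": 0.25,"xyz": [0.1,-0.1,6.8],"delta_rot": [0,0,0]},
    {"hand": 0,"xyz": [0.1,-0.1,6.8],"delta_rot": [0,0,0]},
    {"hand": 0,"xyz": [0.1,-0.1,6.8],"delta_rot": [0,0,0]},
    {"hand": 0,"xyz": [0.1,-0.1,6.8],"delta_rot": [0,0,0]},
    {"hand": 0,"xyz": [0.1,-0.1,6.8],"delta_rot": [0,0,0]},
  ],
)

```text
clock: 22.95
position: [460.5, 224.7, 42.2]
ee_rot: [0.045, 0.999, 0.002, 0.002]
contact_force: [0.1, -1.2, 6.8]
gripper_width: 13.9
```

Run:
```python
from h import *
s=st(); plan(s,[551.5,-21.5,300],3.05)
```

```text
t 22.95 pos [460.5 224.7  42.2] rpy [3.138 0.004 3.052] F [ 0.1 -1.2  6.8] w 13.9 j [ 0.77  0.46 -0.52  0.   -0.59 -0.86]
[551.5, -21.5, 300] 3.05 -> ([-11.35, -23.63, -25.82], [0.003, 0.004, 0.002])
```

Emit:
apply_moves(
  steps=[
    {"hand": 0,"xyz": [0,0,-3],"delta_rot": [0,0,0]},
    {"hand": 0,"xyz": [-1,0,-7],"delta_rot": [0,0,0]},
    {"hand": 0,"xyz": [-3,-1,-10.5],"delta_rot": [0,0,0]},
    {"hand": 0,"xyz": [-5,-2.5,-13.8],"delta_rot": [0,0,0]},
    {"hand": 0,"xyz": [-7,-4.5,-16.9],"delta_rot": [0,0,0]},
    {"hand": 0,"xyz": [-8.8,-6.5,-20],"delta_rot": [0,0,0]},
    {"hand": 0,"xyz": [-10,-9,-23],"delta_rot": [0,0,0]},
    {"hand": 0,"xyz": [-10.6,-12,-25.8],"delta_rot": [0,0,0]},
    {"hand": 0,"xyz": [-11,-16,-25.8],"delta_rot": [0,0,0]},
    {"hand": 0,"xyz": [-11.3,-20,-25.8],"delta_rot": [0,0,0]},
    {"hand": 0,"xyz": [-11.3,-23.6,-25.8],"delta_rot": [0,0,0]},
    {"hand": 0,"xyz": [-11.3,-23.6,-25.8],"delta_rot": [0,0,0]},
  ],
)

```text
clock: 23.95
position: [548.9, -26.5, 298.8]
ee_rot: [0.048, 0.999, -0.0, -0.0]
contact_force: [0.4, 0.9, -0.4]
gripper_width: 13.6
```

Run:
```python
from h import *
for i in range(3): p=get_image('wrist')
save(p,'w19');s=st(); plan(s,[551.5,-21,235],3.05)
```

```text
t 24.1 pos [550.  -21.9 298.3] rpy [3.141e+00 1.000e-03 3.050e+00] F [ 0.4  0.4 -1.2] w 13.6 j [ 0.25  0.23 -0.1  -0.   -1.24 -0.35]
[551.5, -21, 235] 3.05 -> ([-0.13, 0.1, 6.33], [0.001, 0.001, 0.0])
```

View pics/w19.png

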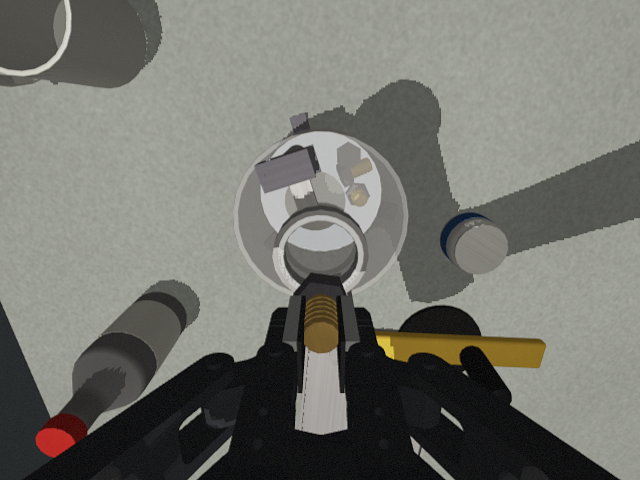

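Emit:
apply_moves(
  steps=[
    {"hand": 0,"xyz": [-0.1,0.1,3],"delta_rot": [0,0,0]},
    {"hand": 0,"xyz": [-0.1,0.1,5],"delta_rot": [0,0,0]},
    {"hand": 0,"xyz": [-0.1,0.1,6.4],"delta_rot": [0,0,0]},
    {"hand": 0,"xyz": [-0.1,0.1,6.4],"delta_rot": [0,0,0]},
    {"hand": 0,"xyz": [-0.1,0.1,6.4],"delta_rot": [0,0,0]},
    {"hand": 0.35,"xyz": [-0.1,0.1,6.4],"delta_rot": [0,0,0]},
    {"hand": 0.35,"xyz": [-0.1,0.1,6.4],"delta_rot": [0,0,0]},
    {"hand": 0.35,"xyz": [-0.1,0.1,6.4],"delta_rot": [0,0,0]},
    {"hand": 0.35,"xyz": [-0.1,0.1,6.4],"delta_rot": [0,0,0]},
    {"hand": 0.4,"xyz": [-0.1,0.1,3],"delta_rot": [0,0,0]},
    {"hand": 0.5,"xyz": [-0.1,0.1,0],"delta_rot": [0,0,0]},
  ],
)

```text
clock: 25.02
position: [550.8, -20.9, 298.1]
ee_rot: [0.045, 0.999, -0.001, -0.001]
contact_force: [1.1, -1.0, 1.0]
gripper_width: 42.3
```

Run:
```python
from h import *
p=get_image('scene'); plugs(p); cv2.imwrite('pics/s20.png',cv2.resize(p['frame'][150:310,230:430],None,fx=4,fy=3.75))
for i in range(2): p=get_image('wrist')
s=st(); plan(s,[472.5,282,110],3.05);
```

```text
([477.3, 282.9, 36.0], [440.0, 260.0], 63)
([484.9, 345.8, 36.0], [466.0, 271.0], 61)
t 25.17 pos [552.8 -20.6 301.5] rpy [3.14  0.007 3.052] F [ 0.1  0.1 -0.2] w 42.7 j [ 0.26  0.23 -0.1   0.   -1.24 -0.35]
[472.5, 282, 110] 3.05 -> ([10.85, 29.38, 19.13], [0.002, 0.007, 0.002])
```

View pics/s20.png

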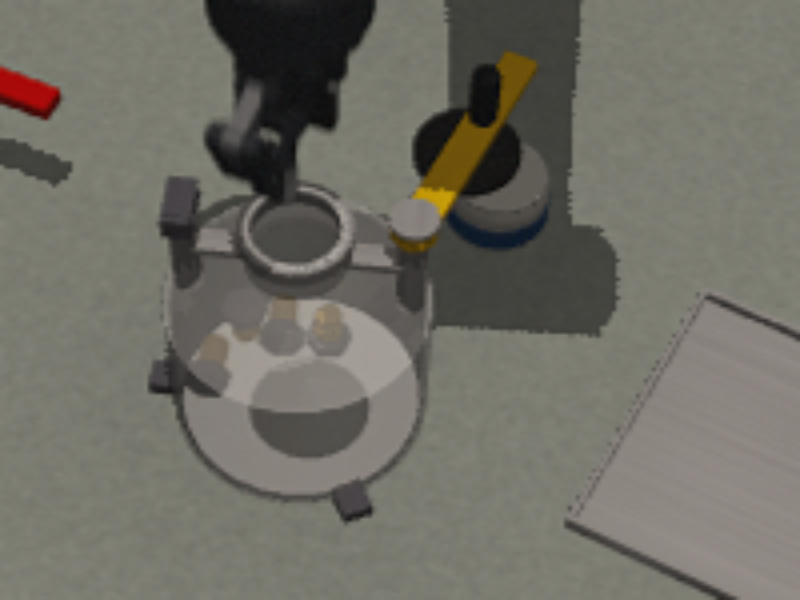

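Four in. Next the fifth.

Emit:
apply_moves(
  steps=[
    {"hand": 0.5,"xyz": [0.6,4,0],"delta_rot": [0,0,0]},
    {"hand": 0.5,"xyz": [1.2,8,0],"delta_rot": [0,0,0]},
    {"hand": 0.5,"xyz": [2.3,11.8,0],"delta_rot": [0,0,0]},
    {"hand": 0.5,"xyz": [3.7,15.5,1],"delta_rot": [0,0,0]},
    {"hand": 0.5,"xyz": [5.2,19,2.5],"delta_rot": [0,0,0]},
    {"hand": 0.5,"xyz": [7,22,4.5],"delta_rot": [0,0,0]},
    {"hand": 0.5,"xyz": [8.7,25,7],"delta_rot": [0,0,0]},
    {"hand": 0.5,"xyz": [10,27.5,10],"delta_rot": [0,0,0]},
    {"hand": 0.5,"xyz": [10.8,29,13.5],"delta_rot": [0,0,0]},
    {"hand": 0.5,"xyz": [10.8,29.4,17],"delta_rot": [0,0,0]},
    {"hand": 0.5,"xyz": [10.8,29.4,19],"delta_rot": [0,0,0]},
    {"hand": 0.5,"xyz": [10.8,29.4,19],"delta_rot": [0,0,0]},
  ],
)

```text
clock: 26.17
position: [467.1, 279.7, 102.6]
ee_rot: [0.045, 0.999, -0.004, -0.004]
contact_force: [-0.0, -0.2, -0.2]
gripper_width: 42.8
```

Run:
```python
from h import *
settle('w21')
```

```text
([472.1, 282.3, 36.0], [317.0, 270.0], 842)
([478.9, 343.7, 36.0], [315.0, 359.0], 802)
t 26.32 pos [471.1 282.1 108.9] rpy [3.141e+00 1.000e-03 3.052e+00] F [-0.5 -0.9  0.9] w 42.8 j [ 0.84  0.41 -0.37  0.   -0.79 -0.93]
near ([472.1, 282.3, 36.0], [317.0, 270.0], 842)
[472.1, 283.3, 40] 3.05 -> ([-0.08, 0.12, 6.89], [0.001, 0.001, 0.002])
```

View pics/w21.png

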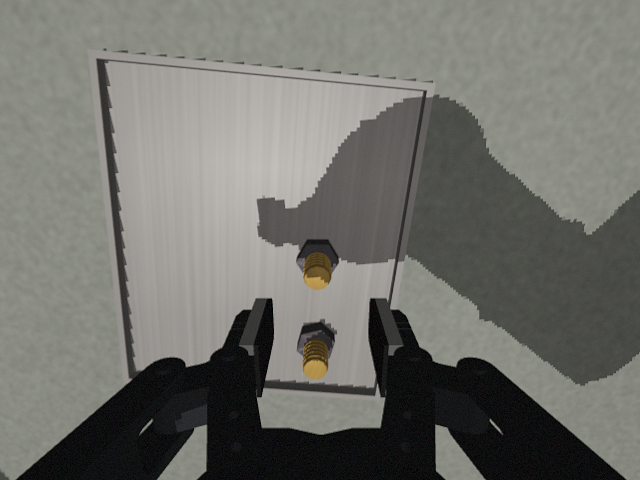

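Emit:
apply_moves(
  steps=[
    {"hand": 0.5,"xyz": [-0.1,0.1,3.5],"delta_rot": [0,0,0]},
    {"hand": 0.5,"xyz": [-0.1,0.1,6],"delta_rot": [0,0,0]},
    {"hand": 0.5,"xyz": [-0.1,0.1,6.8],"delta_rot": [0,0,0]},
    {"hand": 0.4,"xyz": [-0.1,0.1,6.8],"delta_rot": [0,0,0]},
    {"hand": 0.25,"xyz": [-0.1,0.1,6.8],"delta_rot": [0,0,0]},
    {"hand": 0,"xyz": [-0.1,0.1,6.8],"delta_rot": [0,0,0]},
    {"hand": 0,"xyz": [-0.1,0.1,6.8],"delta_rot": [0,0,0]},
    {"hand": 0,"xyz": [-0.1,0.1,6.8],"delta_rot": [0,0,0]},
    {"hand": 0,"xyz": [-0.1,0.1,6.8],"delta_rot": [0,0,0]},
  ],
)

```text
clock: 27.07
position: [472.6, 283.8, 42.2]
ee_rot: [0.045, 0.999, 0.001, 0.002]
contact_force: [-0.4, -1.1, 6.3]
gripper_width: 13.8
```

Run:
```python
from h import *
s=st(); plan(s,[551.5,-21.5,300],3.05)
```

```text
t 27.07 pos [472.6 283.8  42.2] rpy [3.138e+00 3.000e-03 3.052e+00] F [-0.4 -1.1  6.3] w 13.8 j [ 0.84  0.5  -0.42  0.   -0.64 -0.93]
[551.5, -21.5, 300] 3.05 -> ([-10.66, -29.62, -25.84], [0.003, 0.003, 0.002])
```

Emit:
apply_moves(
  steps=[
    {"hand": 0,"xyz": [0,0,-3],"delta_rot": [0,0,0]},
    {"hand": 0,"xyz": [-1,-1,-7],"delta_rot": [0,0,0]},
    {"hand": 0,"xyz": [-2.6,-3,-10],"delta_rot": [0,0,0]},
    {"hand": 0,"xyz": [-4.2,-5.5,-13],"delta_rot": [0,0,0]},
    {"hand": 0,"xyz": [-5.8,-8,-16],"delta_rot": [0,0,0]},
    {"hand": 0,"xyz": [-7.4,-10.5,-19],"delta_rot": [0,0,0]},
    {"hand": 0,"xyz": [-8.7,-13.3,-22],"delta_rot": [0,0,0]},
    {"hand": 0,"xyz": [-9.7,-16.3,-24.8],"delta_rot": [0,0,0]},
    {"hand": 0,"xyz": [-10.2,-20,-25.8],"delta_rot": [0,0,0]},
    {"hand": 0,"xyz": [-10.6,-24,-25.8],"delta_rot": [0,0,0]},
    {"hand": 0,"xyz": [-10.6,-28,-25.8],"delta_rot": [0,0,0]},
    {"hand": 0,"xyz": [-10.6,-29.6,-25.8],"delta_rot": [0,0,0]},
  ],
)

```text
clock: 28.07
position: [549.1, -25.3, 298.8]
ee_rot: [0.047, 0.999, 0.0, 0.0]
contact_force: [-0.8, 0.7, -1.5]
gripper_width: 13.8
```

Run:
```python
from h import *
for i in range(4): p=get_image('wrist')
save(p,'w22');s=st(); plan(s,[551.5,-21,235],3.05)
```

```text
t 28.27 pos [550.1 -21.8 298.2] rpy [3.141 0.    3.05 ] F [ 0.2  0.3 -0.2] w 13.6 j [ 0.25  0.23 -0.1  -0.   -1.24 -0.35]
[551.5, -21, 235] 3.05 -> ([-0.13, 0.09, 6.32], [0.001, 0.0, 0.0])
```

View pics/w22.png

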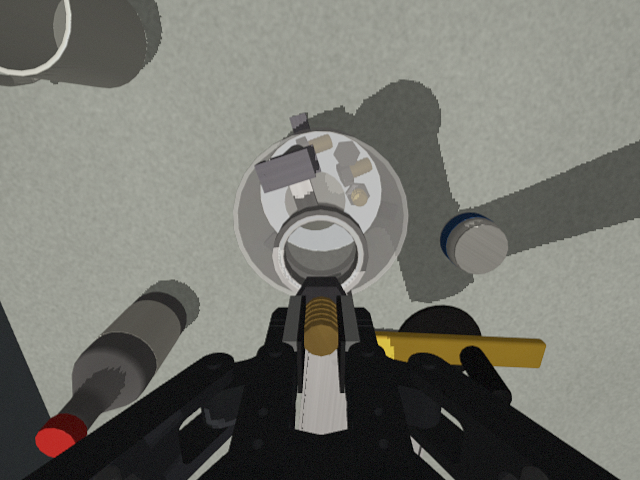

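Emit:
apply_moves(
  steps=[
    {"hand": 0,"xyz": [-0.1,0.1,3],"delta_rot": [0,0,0]},
    {"hand": 0,"xyz": [-0.1,0.1,5],"delta_rot": [0,0,0]},
    {"hand": 0,"xyz": [-0.1,0.1,6.4],"delta_rot": [0,0,0]},
    {"hand": 0,"xyz": [-0.1,0.1,6.4],"delta_rot": [0,0,0]},
    {"hand": 0,"xyz": [-0.1,0.1,6.4],"delta_rot": [0,0,0]},
    {"hand": 0.35,"xyz": [-0.1,0.1,6.4],"delta_rot": [0,0,0]},
    {"hand": 0.35,"xyz": [-0.1,0.1,6.4],"delta_rot": [0,0,0]},
    {"hand": 0.35,"xyz": [-0.1,0.1,6.4],"delta_rot": [0,0,0]},
    {"hand": 0.35,"xyz": [-0.1,0.1,6.4],"delta_rot": [0,0,0]},
    {"hand": 0.4,"xyz": [-0.1,0.1,3],"delta_rot": [0,0,0]},
    {"hand": 0.5,"xyz": [-0.1,0.1,0],"delta_rot": [0,0,0]},
  ],
)

```text
clock: 29.18
position: [550.8, -21.0, 298.1]
ee_rot: [0.045, 0.999, -0.001, -0.001]
contact_force: [0.2, -0.3, 0.7]
gripper_width: 42.4
```

Run:
```python
from h import *
p=get_image('scene'); plugs(p); cv2.imwrite('pics/s23.png',cv2.resize(p['frame'][150:310,230:430],None,fx=4,fy=3.75))
for i in range(2): p=get_image('wrist')
s=st(); plan(s,[480,344,110],3.05);
```

```text
([484.7, 346.0, 36.0], [466.0, 271.0], 61)
t 29.33 pos [552.8 -20.6 301.5] rpy [3.14  0.007 3.052] F [-0.2 -0.1 -0.6] w 42.4 j [ 0.26  0.23 -0.1   0.   -1.24 -0.35]
[480, 344, 110] 3.05 -> ([10.66, 35.62, 19.14], [0.002, 0.007, 0.002])
```

View pics/s23.png

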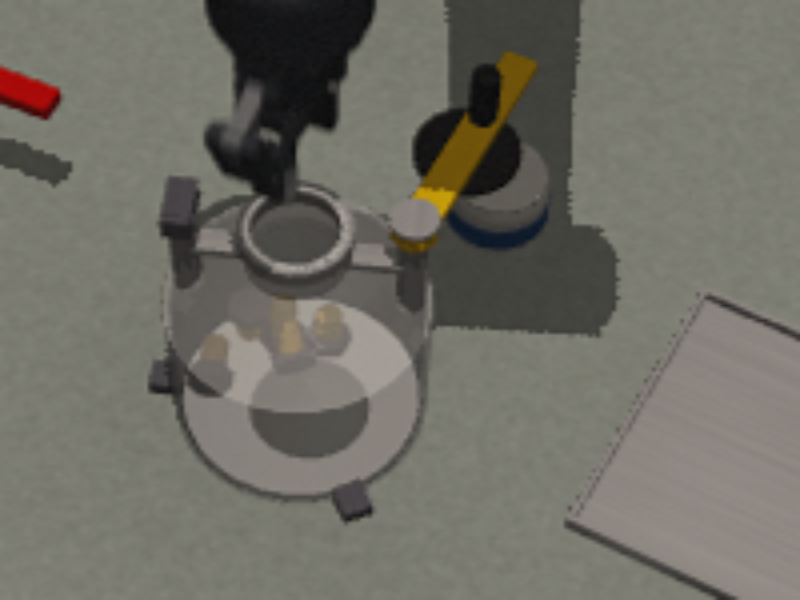

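Emit:
apply_moves(
  steps=[
    {"hand": 0.5,"xyz": [0.6,4,0],"delta_rot": [0,0,0]},
    {"hand": 0.5,"xyz": [1.2,8,0],"delta_rot": [0,0,0]},
    {"hand": 0.5,"xyz": [2.2,12,0],"delta_rot": [0,0,0]},
    {"hand": 0.5,"xyz": [3.4,15.9,0],"delta_rot": [0,0,0]},
    {"hand": 0.5,"xyz": [4.7,19.7,1],"delta_rot": [0,0,0]},
    {"hand": 0.5,"xyz": [6,23.3,2.5],"delta_rot": [0,0,0]},
    {"hand": 0.5,"xyz": [7.4,26.7,4.5],"delta_rot": [0,0,0]},
    {"hand": 0.5,"xyz": [8.7,30,6.5],"delta_rot": [0,0,0]},
    {"hand": 0.5,"xyz": [9.8,33,9],"delta_rot": [0,0,0]},
    {"hand": 0.5,"xyz": [10.6,35,12.5],"delta_rot": [0,0,0]},
    {"hand": 0.5,"xyz": [10.6,35.5,16],"delta_rot": [0,0,0]},
    {"hand": 0.5,"xyz": [10.6,35.5,19],"delta_rot": [0,0,0]},
  ],
)

```text
clock: 30.33
position: [476.4, 343.7, 105.2]
ee_rot: [0.044, 0.999, -0.0, -0.001]
contact_force: [1.0, 0.9, -0.6]
gripper_width: 42.8
```

Run:
```python
from h import *
get_image('wrist')
settle('w24')
```

```text
([479.4, 345.4, 36.0], [315.0, 278.0], 855)
t 30.53 pos [478.  342.2 108. ] rpy [-3.14  -0.     3.052] F [-0.5  0.5  0.6] w 42.6 j [ 0.9   0.46 -0.27  0.   -0.84 -0.99]
near ([479.4, 345.4, 36.0], [315.0, 278.0], 855)
[479.4, 346.4, 40] 3.05 -> ([-0.1, 0.44, 6.8], [-0.001, -0.0, 0.002])
```

View pics/w24.png

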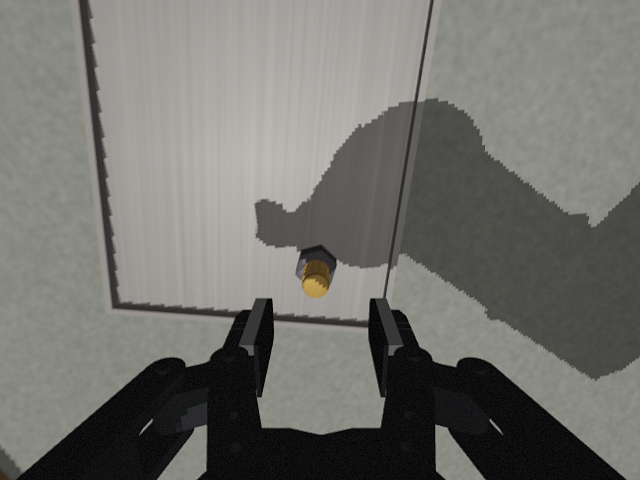

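Emit:
apply_moves(
  steps=[
    {"hand": 0.5,"xyz": [-0.1,0.3,3.5],"delta_rot": [0,0,0]},
    {"hand": 0.5,"xyz": [-0.1,0.3,6],"delta_rot": [0,0,0]},
    {"hand": 0.5,"xyz": [-0.1,0.3,6.7],"delta_rot": [0,0,0]},
    {"hand": 0.4,"xyz": [-0.1,0.3,6.7],"delta_rot": [0,0,0]},
    {"hand": 0.25,"xyz": [-0.1,0.3,6.7],"delta_rot": [0,0,0]},
    {"hand": 0,"xyz": [-0.1,0.3,6.7],"delta_rot": [0,0,0]},
    {"hand": 0,"xyz": [-0.1,0.3,6.7],"delta_rot": [0,0,0]},
    {"hand": 0,"xyz": [-0.1,0.3,6.7],"delta_rot": [0,0,0]},
    {"hand": 0,"xyz": [-0.1,0.3,6.7],"delta_rot": [0,0,0]},
  ],
)

```text
clock: 31.28
position: [480.4, 346.5, 43.7]
ee_rot: [0.045, 0.999, 0.002, 0.002]
contact_force: [-1.0, -1.5, 6.0]
gripper_width: 13.2
```

Run:
```python
from h import *
s=st(); plan(s,[551.5,-21.5,300],3.05)
```

```text
t 31.28 pos [480.4 346.5  43.7] rpy [3.138 0.004 3.052] F [-1.  -1.5  6. ] w 13.2 j [ 0.9   0.55 -0.32  0.   -0.7  -0.99]
[551.5, -21.5, 300] 3.05 -> ([-10.44, -35.93, -25.73], [0.004, 0.004, 0.002])
```

Emit:
apply_moves(
  steps=[
    {"hand": 0,"xyz": [0,0,-3],"delta_rot": [0,0,0]},
    {"hand": 0,"xyz": [-0.8,-1.5,-6.7],"delta_rot": [0,0,0]},
    {"hand": 0,"xyz": [-2,-4.5,-9.3],"delta_rot": [0,0,0]},
    {"hand": 0,"xyz": [-3.2,-7.5,-11.9],"delta_rot": [0,0,0]},
    {"hand": 0,"xyz": [-4.4,-10.5,-14.5],"delta_rot": [0,0,0]},
    {"hand": 0,"xyz": [-5.6,-13.5,-17.1],"delta_rot": [0,0,0]},
    {"hand": 0,"xyz": [-6.8,-16.5,-19.7],"delta_rot": [0,0,0]},
    {"hand": 0,"xyz": [-8,-19.5,-22.3],"delta_rot": [0,0,0]},
    {"hand": 0,"xyz": [-9,-22.5,-24.8],"delta_rot": [0,0,0]},
    {"hand": 0,"xyz": [-9.8,-26.2,-25.7],"delta_rot": [0,0,0]},
    {"hand": 0,"xyz": [-10.3,-30.2,-25.7],"delta_rot": [0,0,0]},
    {"hand": 0,"xyz": [-10.4,-34.2,-25.7],"delta_rot": [0,0,0]},
  ],
)

```text
clock: 32.28
position: [552.1, -6.2, 299.6]
ee_rot: [0.045, 0.999, 0.001, 0.002]
contact_force: [0.8, -0.6, -0.7]
gripper_width: 13.5
```

Run:
```python
from h import *
for i in range(4): p=get_image('wrist')
save(p,'w25');s=st(); plan(s,[551.5,-21,235],3.05)
```

```text
t 32.48 pos [551.4  -5.9 298.5] rpy [3.141e+00 1.000e-03 3.049e+00] F [-0.   0.5 -0.9] w 13.3 j [ 0.28  0.23 -0.1  -0.   -1.24 -0.38]
[551.5, -21, 235] 3.05 -> ([-0.14, -1.51, 6.35], [0.001, 0.001, -0.001])
```

View pics/w25.png

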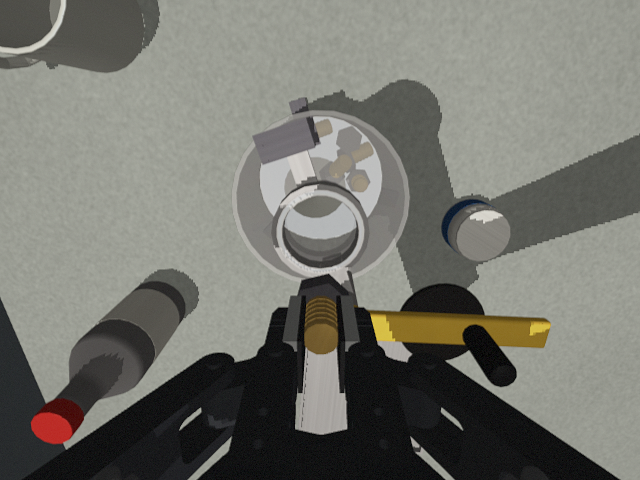

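Emit:
apply_moves(
  steps=[
    {"hand": 0,"xyz": [-0.1,-1.5,0],"delta_rot": [0,0,0]},
    {"hand": 0,"xyz": [-0.1,-1.5,3],"delta_rot": [0,0,0]},
    {"hand": 0,"xyz": [-0.1,-1.5,5],"delta_rot": [0,0,0]},
    {"hand": 0,"xyz": [-0.1,-1.5,6.4],"delta_rot": [0,0,0]},
    {"hand": 0,"xyz": [-0.1,-1.5,6.4],"delta_rot": [0,0,0]},
    {"hand": 0,"xyz": [-0.1,-1.5,6.4],"delta_rot": [0,0,0]},
    {"hand": 0.35,"xyz": [-0.1,-1.5,6.4],"delta_rot": [0,0,0]},
    {"hand": 0.35,"xyz": [-0.1,-1.5,6.4],"delta_rot": [0,0,0]},
    {"hand": 0.35,"xyz": [-0.1,-1.5,6.4],"delta_rot": [0,0,0]},
    {"hand": 0.35,"xyz": [-0.1,-1.5,6.4],"delta_rot": [0,0,0]},
    {"hand": 0.4,"xyz": [-0.1,-1.5,3],"delta_rot": [0,0,0]},
    {"hand": 0.5,"xyz": [-0.1,-1.5,0],"delta_rot": [0,0,0]},
  ],
)

```text
clock: 33.48
position: [550.9, -19.9, 298.1]
ee_rot: [0.045, 0.999, -0.001, -0.001]
contact_force: [1.8, 0.4, 0.8]
gripper_width: 42.3
```

Run:
```python
from h import *
for i in range(4): p=get_image('wrist')
save(p,'w26');s=st()
for l in ['latch_knob','latch_hinge','pot_mouth']: print(l,[(np.round(q['xyz'],1).tolist(),round(q['confidence'],2)) for q in nets.pinpoint(p,l)])
p=get_image('scene'); plugs(p); save(p,'s26f'); cv2.imwrite('pics/s26.png',cv2.resize(p['frame'][150:310,230:430],None,fx=4,fy=3.75))
for l in ['latch_knob','latch_hinge','pot_mouth']: print(l,[(np.round(q['xyz'],1).tolist(),round(q['confidence'],2)) for q in nets.pinpoint(p,l)])
p=get_image('top')
for l in ['latch_knob','latch_hinge','pot_mouth']: print(l,[(np.round(q['xyz'],1).tolist(),round(q['confidence'],2)) for q in nets.pinpoint(p,l)])
```

```text
t 33.68 pos [551.8 -19.6 299.3] rpy [3.140e+00 3.000e-03 3.051e+00] F [ 0.2  0.3 -0.2] w 42.9 j [ 0.26  0.23 -0.1  -0.   -1.24 -0.35]
latch_knob [([459.7, 48.2, 242.5], 0.91), ([509.8, 273.0, -0.2], 0.68)]
latch_hinge [([539.1, 36.0, 220.8], 0.65)]
pot_mouth [([545.8, -26.5, 201.6], 0.6)]
latch_knob [([458.7, 51.3, 240.1], 0.69)]
latch_hinge [([536.8, 34.4, 212.8], 0.7)]
pot_mouth [([553.4, -21.1, 205.6], 0.96)]
latch_knob [([459.2, 51.0, 241.6], 0.83)]
latch_hinge [([538.8, 40.4, 214.4], 0.71)]
pot_mouth [([548.7, -21.9, 202.6], 0.88)]
```

View pics/s26.png

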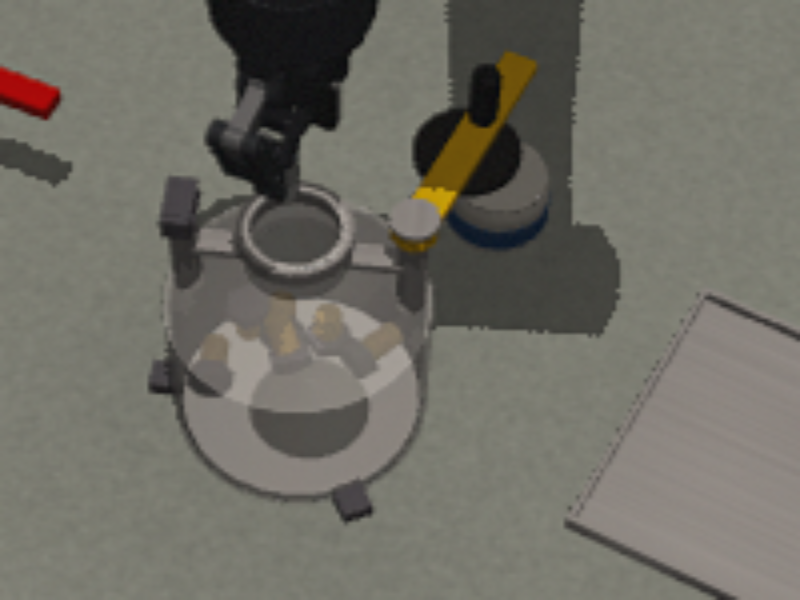

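View pics/w26.png

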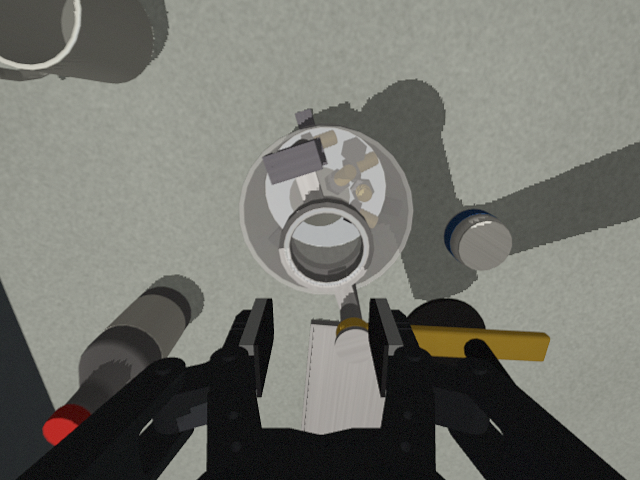

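Run:
```python
from h import *
s=st(); plan(s,[459.3,50,305],1.43)
```

```text
t 34.23 pos [551.5 -19.7 297.7] rpy [-3.141 -0.     3.052] F [-0.4 -0.1  1.8] w 43.0 j [ 0.26  0.23 -0.1   0.   -1.24 -0.35]
[459.3, 50, 305] 1.43 -> ([9.81, 6.11, -0.73], [-0.001, -0.0, 1.622])
```

Emit:
apply_moves(
  steps=[
    {"hand": 0.5,"xyz": [1,0.6,-0.7],"delta_rot": [0,0,0.12]},
    {"hand": 0.5,"xyz": [2,1.2,-0.7],"delta_rot": [0,0,0.24]},
    {"hand": 0.5,"xyz": [3,1.8,-0.7],"delta_rot": [0,0,0.36]},
    {"hand": 0.5,"xyz": [4,2.4,-0.7],"delta_rot": [0,0,0.48]},
    {"hand": 0.5,"xyz": [5,3,-0.7],"delta_rot": [0,0,0.6]},
    {"hand": 0.5,"xyz": [6,3.6,-0.7],"delta_rot": [0,0,0.72]},
    {"hand": 0.5,"xyz": [7,4.2,-0.7],"delta_rot": [0,0,0.84]},
    {"hand": 0.5,"xyz": [8,4.8,-0.7],"delta_rot": [0,0,0.96]},
    {"hand": 0.5,"xyz": [9,5.4,-0.7],"delta_rot": [0,0,1.08]},
    {"hand": 0.5,"xyz": [9.8,6.1,-0.7],"delta_rot": [0,0,1.2]},
    {"hand": 0.5,"xyz": [9.8,6.1,-0.7],"delta_rot": [0,0,1.32]},
    {"hand": 0.5,"xyz": [9.8,6.1,-0.7],"delta_rot": [0,0,1.44]},
  ],
)

```text
clock: 35.23
position: [459.0, 50.2, 305.3]
ee_rot: [0.694, 0.72, 0.0, 0.0]
contact_force: [0.2, -0.1, -0.3]
gripper_width: 42.8
```

Emit:
apply_moves(
  steps=[
    {"hand": 0.5,"xyz": [0,0,0],"delta_rot": [0,0,0.12]},
    {"hand": 0.5,"xyz": [0,0,0],"delta_rot": [0,0,0.18]},
    {"hand": 0.5,"xyz": [0,0,0],"delta_rot": [0,0,0.18]},
    {"hand": 0.5,"xyz": [0,0,0],"delta_rot": [0,0,0.18]},
  ],
)

```text
clock: 35.57
position: [459.4, 49.9, 305.0]
ee_rot: [0.754, 0.657, 0.0, 0.0]
contact_force: [-0.3, -0.6, -0.9]
gripper_width: 42.4
```

Run:
```python
from h import *
for i in range(3): p=get_image('wrist')
s=st();save(p,'w27')
for l in ['latch_knob','latch_hinge','pot_mouth']: print(l,[(np.round(q['xyz'],1).tolist(),round(q['confidence'],2)) for q in nets.pinpoint(p,l)])
```

```text
t 35.72 pos [459.4  49.8 305. ] rpy [-3.142  0.     1.433] F [-0.5  0.2 -0.9] w 42.8 j [ 0.46  0.07 -0.28 -0.   -1.22 -2.17]
latch_knob [([455.1, 48.8, 243.3], 0.67)]
latch_hinge [([541.0, 37.3, 219.1], 0.73)]
pot_mouth []
```

View pics/w27.png

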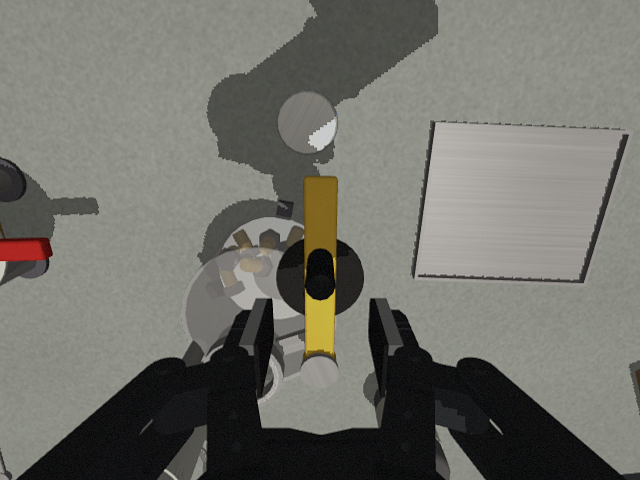

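Run:
```python
from h import *
p=get_image('wrist'); s=st()
f=p['frame'][235:310,295:345]; cv2.imwrite('pics/k.png',cv2.resize(f,None,fx=8,fy=8))
for x in ([459,50,261],[459,50,219],[538,39,219]): print(x,proj(p,x))
print(ray(p,320,258,261),ray(p,320,293,219))
```

```text
t 35.92 pos [459.4  49.9 305. ] rpy [3.142 0.    1.432] F [-0.6  0.1  0.1] w 42.4 j [ 0.46  0.07 -0.28  0.   -1.22 -2.17]
[459, 50, 261] [np.float64(320.11611006773575), np.float64(290.5534064061782)]
[459, 50, 219] [np.float64(320.2684487095462), np.float64(259.781420514257)]
[538, 39, 219] [np.float64(320.24429513335554), np.float64(366.4420481661157)]
[441.27276725  52.40900971 261.        ] [481.75819321  46.66173252 219.        ]
```

View pics/k.png

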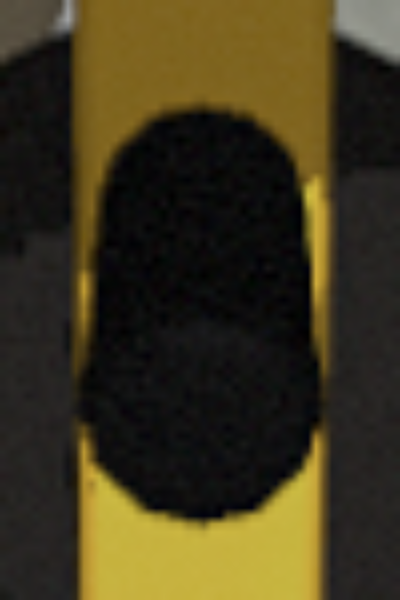

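Emit:
apply_moves(
  steps=[
    {"hand": 0.5,"xyz": [0,-0.1,3],"delta_rot": [0,0,0]},
    {"hand": 0.5,"xyz": [0,-0.1,5],"delta_rot": [0,0,0]},
    {"hand": 0.5,"xyz": [0,-0.1,5.5],"delta_rot": [0,0,0]},
    {"hand": 0.4,"xyz": [0,-0.1,5.5],"delta_rot": [0,0,0]},
    {"hand": 0.25,"xyz": [0,-0.1,5.5],"delta_rot": [0,0,0]},
    {"hand": 0.1,"xyz": [0,-0.1,5.5],"delta_rot": [0,0,0]},
    {"hand": 0.1,"xyz": [0,-0.1,5.5],"delta_rot": [0,0,0]},
    {"hand": 0.1,"xyz": [0,-0.1,5.5],"delta_rot": [0,0,0]},
  ],
)

```text
clock: 36.58
position: [459.2, 50.2, 251.4]
ee_rot: [0.754, 0.656, 0.001, 0.001]
contact_force: [-0.7, -0.3, 2.9]
gripper_width: 14.0
```

Run:
```python
from h import *
p=get_image('wrist'); s=st(); save(p,'w28')
```

```text
t 36.63 pos [459.3  50.2 251.4] rpy [ 3.139e+00 -1.000e-03  1.432e+00] F [-0.6  0.3  4.2] w 14.2 j [ 0.46  0.1  -0.38  0.   -1.09 -2.17]
```

View pics/w28.png

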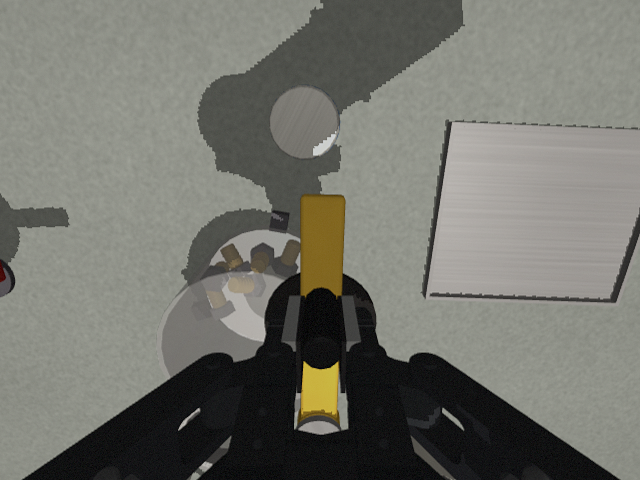

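Gripped the knob; now swing.

Emit:
apply_moves(
  steps=[
    {"hand": 0.1,"xyz": [-0.8,0.04,0],"delta_rot": [0,0,-0.1]},
    {"hand": 0.1,"xyz": [-1.59,0.16,0],"delta_rot": [0,0,-0.2]},
    {"hand": 0.1,"xyz": [-2.36,0.36,0],"delta_rot": [0,0,-0.3]},
    {"hand": 0.1,"xyz": [-3.12,0.63,0],"delta_rot": [0,0,-0.4]},
    {"hand": 0.1,"xyz": [-3.84,0.98,0],"delta_rot": [0,0,-0.5]},
    {"hand": 0.1,"xyz": [-4.52,1.4,0],"delta_rot": [0,0,-0.6]},
    {"hand": 0.1,"xyz": [-5.15,1.88,0],"delta_rot": [0,0,-0.7]},
    {"hand": 0.1,"xyz": [-5.74,2.43,0],"delta_rot": [0,0,-0.8]},
    {"hand": 0.1,"xyz": [-6.27,3.03,0],"delta_rot": [0,0,-0.9]},
    {"hand": 0.1,"xyz": [-6.73,3.68,0],"delta_rot": [0,0,-1.0]},
    {"hand": 0.1,"xyz": [-6.73,3.68,0],"delta_rot": [0,0,-1.0]},
  ],
)

```text
clock: 37.55
position: [486.3, -22.2, 251.3]
ee_rot: [0.346, 0.938, 0.0, 0.001]
contact_force: [-2.1, 0.3, 5.4]
gripper_width: 14.2
```

Run:
```python
from h import *
s=st()
Hh=np.array([538.,39.2]); d=np.array(s['position'][:2])-Hh; a=np.arctan2(d[1],d[0]); print(np.hypot(*d),a)
print(s['wrist_torque'])
for b in np.arange(-2.2,-1.3,.1).tolist()+[-1.369,-1.35]:
  plan(s,[*(Hh+80*np.array([np.cos(b),np.sin(b)])).round(1),s['position'][2]],b-np.pi/2)
```

```text
t 37.55 pos [486.3 -22.2 251.3] rpy [3.141e+00 1.000e-03 2.436e+00] F [-2.1  0.3  5.4] w 14.2 j [ 0.29  0.15 -0.32  0.   -1.1  -1.  ]
80.31228424273564 -2.2703517711375087
[0.2649006  0.74186403 0.30678735]
[np.float64(490.9), np.float64(-25.5), np.float64(251.34890374198076)] -3.7707963267948967 -> ([-0.56, 0.05, 0.0], [0.001, 0.001, -0.077])
[np.float64(497.6), np.float64(-29.9), np.float64(251.34890374198076)] -3.6707963267948966 -> ([-1.36, 0.15, 0.0], [0.0, 0.001, -0.177])
[np.float64(504.7), np.float64(-33.5), np.float64(251.34890374198076)] -3.5707963267948966 -> ([-2.13, 0.34, 0.0], [0.0, 0.001, -0.277])
[np.float64(512.1), np.float64(-36.5), np.float64(251.34890374198076)] -3.4707963267948965 -> ([-2.89, 0.59, 0.0], [0.0, 0.001, -0.377])
[np.float64(519.8), np.float64(-38.7), np.float64(251.34890374198076)] -3.3707963267948964 -> ([-3.62, 0.92, 0.0], [0.0, 0.001, -0.477])
[np.float64(527.7), np.float64(-40.1), np.float64(251.34890374198076)] -3.2707963267948963 -> ([-4.31, 1.33, 0.01], [0.0, 0.001, -0.577])
[np.float64(535.7), np.float64(-40.8), np.float64(251.34890374198076)] -3.170796326794896 -> ([-4.96, 1.79, 0.01], [0.0, 0.001, -0.677])
[np.float64(543.7), np.float64(-40.6), np.float64(251.34890374198076)] -3.070796326794896 -> ([-5.56, 2.33, 0.01], [0.0, 0.001, -0.777])
[np.float64(551.6), np.float64(-39.6), np.float64(251.34890374198076)] -2.970796326794896 -> ([-6.1, 2.92, 0.01], [0.0, 0.001, -0.877])
[np.float64(554.0), np.float64(-39.2), np.float64(251.34890374198076)] -2.9397963267948963 -> ([-6.25, 3.1, 0.01], [-0.0, 0.001, -0.908])
[np.float64(555.5), np.float64(-38.9), np.float64(251.34890374198076)] -2.9207963267948966 -> ([-6.35, 3.22, 0.01], [-0.0, 0.001, -0.927])
```

Emit:
apply_moves(
  steps=[
    {"hand": 0.1,"xyz": [-0.56,0.05,0],"delta_rot": [0,0,-0.08]},
    {"hand": 0.1,"xyz": [-1.36,0.15,0],"delta_rot": [0,0,-0.18]},
    {"hand": 0.1,"xyz": [-2.13,0.34,0],"delta_rot": [0,0,-0.28]},
    {"hand": 0.1,"xyz": [-2.89,0.59,0],"delta_rot": [0,0,-0.38]},
    {"hand": 0.1,"xyz": [-3.62,0.92,0],"delta_rot": [0,0,-0.48]},
    {"hand": 0.1,"xyz": [-4.31,1.33,0],"delta_rot": [0,0,-0.58]},
    {"hand": 0.1,"xyz": [-4.96,1.79,0],"delta_rot": [0,0,-0.68]},
    {"hand": 0.1,"xyz": [-5.56,2.33,0],"delta_rot": [0,0,-0.78]},
    {"hand": 0.1,"xyz": [-5.85,2.6,0],"delta_rot": [0,0,-0.83]},
    {"hand": 0.1,"xyz": [-6.1,2.92,0],"delta_rot": [0,0,-0.88]},
    {"hand": 0.1,"xyz": [-6.1,2.92,0],"delta_rot": [0,0,-0.88]},
  ],
)

```text
clock: 38.47
position: [551.1, -39.5, 251.4]
ee_rot: [-0.086, 0.996, -0.0, 0.0]
contact_force: [-2.2, 0.2, 5.2]
gripper_width: 14.3
```

Run:
```python
from h import *
p=get_image('wrist'); save(p,'w29'); s=st()
Hh=np.array([538.,39.2]); d=np.array(s['position'][:2])-Hh; a=np.arctan2(d[1],d[0]); print(np.hypot(*d),a)
print(s['wrist_torque'])
p=get_image('top');cv2.imwrite('pics/t29.png',cv2.resize(p['frame'][200:320,250:410],None,fx=5,fy=5))
```

```text
t 38.52 pos [551.  -39.5 251.4] rpy [-3.141e+00  1.000e-03 -2.970e+00] F [-2.9 -0.2  4.7] w 14.5 j [ 0.22  0.26 -0.18  0.   -1.13 -0.05]
79.74659917931848 -1.4070201726595735
[0.01783137 0.72100023 0.30545502]
```

View pics/w29.png

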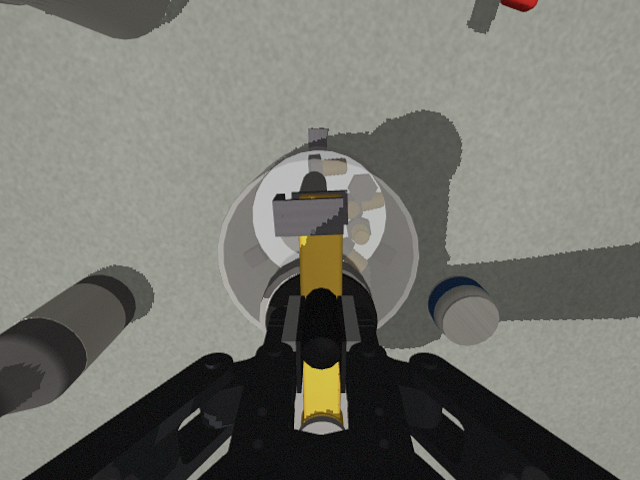

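Emit:
apply_moves(
  steps=[
    {"hand": 0.1,"xyz": [-0.1,0.01,0],"delta_rot": [0,0,-0.012]},
    {"hand": 0.1,"xyz": [-0.2,0.03,0],"delta_rot": [0,0,-0.024]},
    {"hand": 0.1,"xyz": [-0.3,0.04,0],"delta_rot": [0,0,-0.036]},
    {"hand": 0.1,"xyz": [-0.4,0.06,0],"delta_rot": [0,0,-0.045]},
    {"hand": 0.1,"xyz": [-0.4,0.06,0],"delta_rot": [0,0,-0.045]},
  ],
)

```text
clock: 38.98
position: [553.8, -38.9, 251.4]
ee_rot: [-0.108, 0.994, -0.001, -0.001]
contact_force: [-4.7, -2.1, 7.3]
gripper_width: 14.3
```

Run:
```python
from h import *
s=st()
Hh=np.array([538.,39.2]); d=np.array(s['position'][:2])-Hh; a=np.arctan2(d[1],d[0]); print(np.hypot(*d),a)
```

```text
t 38.98 pos [553.8 -38.9 251.4] rpy [-3.140e+00 -2.000e-03 -2.925e+00] F [-4.7 -2.1  7.3] w 14.3 j [ 0.22  0.27 -0.17  0.   -1.14 -0.01]
79.70686226462422 -1.3711471369852437
```

Emit:
apply_moves(
  steps=[
    {"hand": 0.1,"xyz": [-0.15,0.02,0],"delta_rot": [0,0,0]},
    {"hand": 0.1,"xyz": [-0.3,0.04,0],"delta_rot": [0,0,0]},
    {"hand": 0.1,"xyz": [-0.45,0.06,0],"delta_rot": [0,0,0]},
    {"hand": 0.1,"xyz": [-0.45,0.06,0],"delta_rot": [0,0,0]},
  ],
)

```text
clock: 39.32
position: [554.0, -38.8, 251.3]
ee_rot: [-0.107, 0.994, -0.001, -0.006]
contact_force: [-15.6, -5.0, 11.8]
gripper_width: 14.2
```

Run:
```python
from h import *
s=st()
Hh=np.array([538.,39.2]); d=np.array(s['position'][:2])-Hh; a=np.arctan2(d[1],d[0]); print(np.hypot(*d),a)
p=get_image('wrist');save(p,'w30')
```

```text
t 39.32 pos [554.  -38.8 251.3] rpy [-3.14  -0.012 -2.926] F [-15.6  -5.   11.8] w 14.2 j [ 0.22  0.27 -0.16  0.   -1.15 -0.01]
79.63832898551185 -1.368081948125284
```

View pics/w30.png

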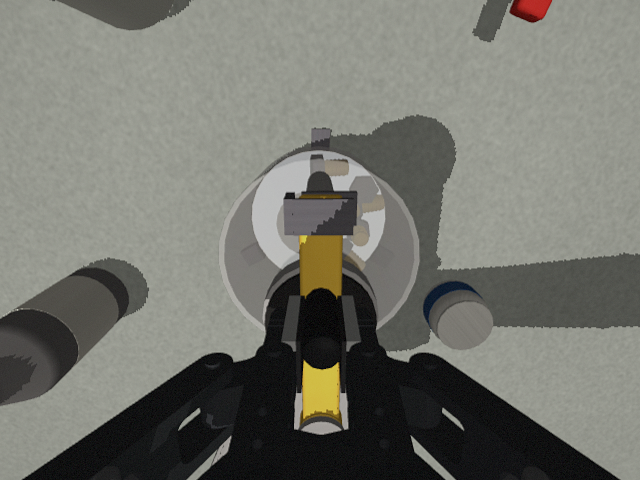

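Emit:
apply_moves(
  steps=[
    {"hand": 0.4,"xyz": [-0.1,0,0],"delta_rot": [0,0,0]},
    {"hand": 0.45,"xyz": [-0.1,0,0],"delta_rot": [0,0,0]},
    {"hand": 0.45,"xyz": [-0.1,0,0],"delta_rot": [0,0,0]},
    {"hand": 0.45,"xyz": [-0.1,0,0],"delta_rot": [0,0,0]},
    {"hand": 0.45,"xyz": [0.2,0,0],"delta_rot": [0,0,0]},
    {"hand": 0.45,"xyz": [0.3,0,-3],"delta_rot": [0,0,0]},
    {"hand": 0.5,"xyz": [0.3,0,-7],"delta_rot": [0,0,0]},
    {"hand": 0.5,"xyz": [0.3,0,-7],"delta_rot": [0,0,0]},
  ],
)

```text
clock: 40.03
position: [559.3, -37.5, 328.1]
ee_rot: [-0.108, 0.994, -0.001, 0.007]
contact_force: [1.9, 0.4, 2.6]
gripper_width: 42.7
```

Run:
```python
from h import *
for i in range(3): p=get_image('wrist')
save(p,'w31'); s=st()
for l in ['latch_knob','latch_hinge']: print(l,[(np.round(q['xyz'],1).tolist(),round(q['confidence'],2)) for q in nets.pinpoint(p,l)])
p=get_image('top');cv2.imwrite('pics/t31.png',cv2.resize(p['frame'][200:320,250:410],None,fx=5,fy=5))
A=np.array([443.4,-327.]);b=1.473
plan(s,[*(A+92*np.array([np.cos(b),np.sin(b)])).round(1),320],b+np.pi/2)
```

```text
t 40.18 pos [555.9 -36.9 320.1] rpy [ 3.141e+00  1.000e-03 -2.927e+00] F [ 0.5 -0.2 -0.9] w 42.5 j [ 0.22  0.23 -0.05 -0.   -1.29 -0.01]
latch_knob [([554.5, -41.3, 243.6], 0.88)]
latch_hinge [([536.7, 35.8, 218.4], 0.7)]
[np.float64(452.4), np.float64(-235.4), 320] 3.0437963267948964 -> ([14.35, -17.18, -0.02], [0.001, 0.001, 0.313])
```

View pics/w31.png

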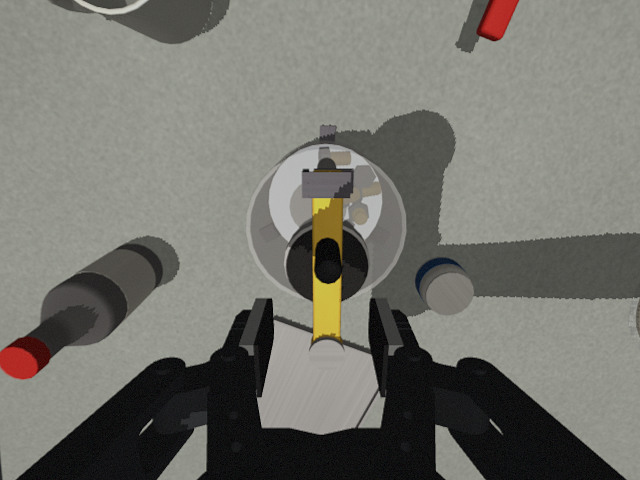

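Emit:
apply_moves(
  steps=[
    {"hand": 0.5,"xyz": [2.4,-2.9,0],"delta_rot": [0,0,0.1]},
    {"hand": 0.5,"xyz": [4.8,-5.8,0],"delta_rot": [0,0,0.2]},
    {"hand": 0.5,"xyz": [7.2,-8.7,0],"delta_rot": [0,0,0.31]},
    {"hand": 0.5,"xyz": [9.6,-11.6,0],"delta_rot": [0,0,0.31]},
    {"hand": 0.5,"xyz": [12,-14.5,0],"delta_rot": [0,0,0.31]},
    {"hand": 0.5,"xyz": [14.3,-17.2,0],"delta_rot": [0,0,0.31]},
    {"hand": 0.5,"xyz": [14.3,-17.2,4],"delta_rot": [0,0,0.31]},
    {"hand": 0.5,"xyz": [14.3,-17.2,8],"delta_rot": [0,0,0.31]},
    {"hand": 0.5,"xyz": [14.3,-17.2,12],"delta_rot": [0,0,0.31]},
    {"hand": 0.5,"xyz": [14.3,-17.2,14],"delta_rot": [0,0,0.31]},
    {"hand": 0.5,"xyz": [14.3,-17.2,14],"delta_rot": [0,0,0.31]},
  ],
)

```text
clock: 41.25
position: [449.0, -234.9, 174.0]
ee_rot: [0.048, 0.999, 0.001, -0.007]
contact_force: [-0.8, 0.2, 0.2]
gripper_width: 42.2
```

Run:
```python
from h import *
p=get_image('scene');cv2.imwrite('pics/s32.png',cv2.resize(p['frame'][150:310,230:430],None,fx=4,fy=3.75))
for i in range(3): p=get_image('wrist')
save(p,'w32'); s=st()
A=np.array([443.4,-327.]);b=1.473
plan(s,[*(A+93*np.array([np.cos(b),np.sin(b)])).round(1),112],b+np.pi/2)
```

```text
t 41.45 pos [ 454.3 -236.1  181.7] rpy [-3.141e+00  3.000e-03  3.047e+00] F [0.1 0.6 0.3] w 42.7 j [-0.16  0.26 -0.37  0.   -0.94  0.07]
[np.float64(452.5), np.float64(-234.4), 112] 3.0437963267948964 -> ([0.22, 0.15, 6.96], [-0.001, 0.003, 0.004])
```

View pics/w32.png

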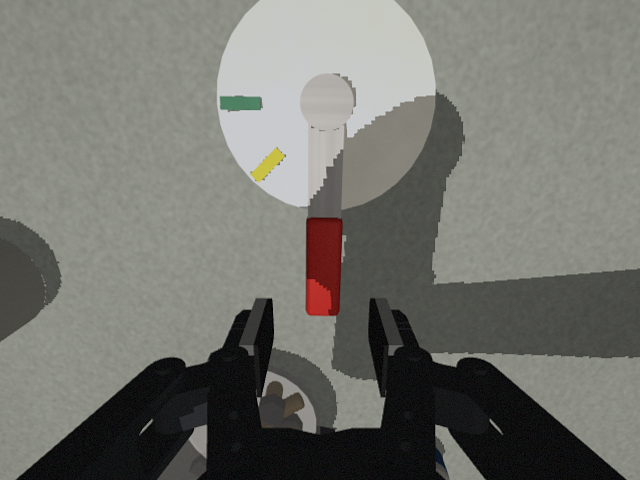

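View pics/s32.png

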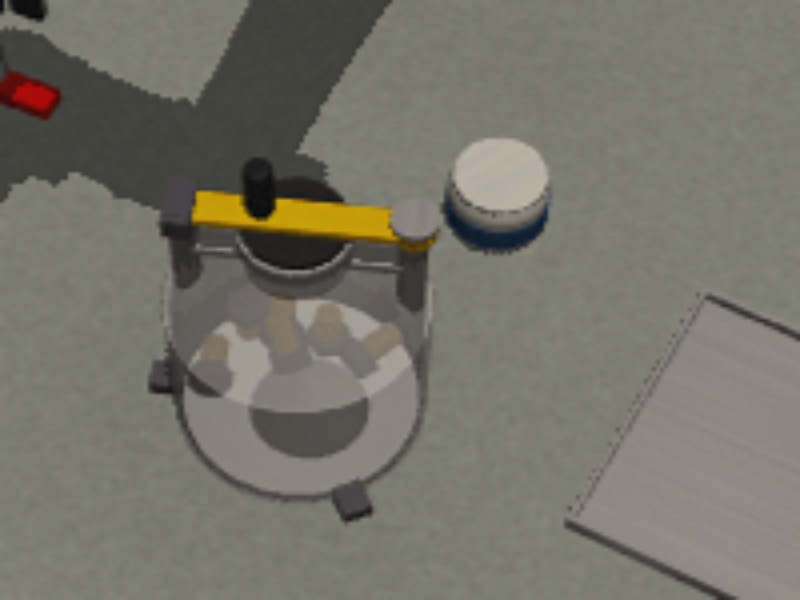

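Emit:
apply_moves(
  steps=[
    {"hand": 0.5,"xyz": [0.1,0.1,3.5],"delta_rot": [0,0,0]},
    {"hand": 0.5,"xyz": [0.1,0.1,6],"delta_rot": [0,0,0]},
    {"hand": 0.5,"xyz": [0.1,0.1,7],"delta_rot": [0,0,0]},
    {"hand": 0.5,"xyz": [0.1,0.1,7],"delta_rot": [0,0,0]},
    {"hand": 0.35,"xyz": [0.1,0.1,7],"delta_rot": [0,0,0]},
    {"hand": 0.15,"xyz": [0.1,0.1,7],"delta_rot": [0,0,0]},
    {"hand": 0.15,"xyz": [0.1,0.1,7],"delta_rot": [0,0,0]},
    {"hand": 0.15,"xyz": [0.1,0.1,7],"delta_rot": [0,0,0]},
    {"hand": 0.15,"xyz": [0.1,0.1,7],"delta_rot": [0,0,0]},
  ],
)

```text
clock: 42.2
position: [453.1, -235.0, 112.1]
ee_rot: [0.048, 0.999, -0.0, 0.002]
contact_force: [-2.3, 1.5, 6.4]
gripper_width: 19.0
```

Run:
```python
from h import *
for i in range(2): p=get_image('wrist')
s=st();save(p,'w33')
A=np.array([443.4,-327.]); d=np.array(s['position'][:2])-A; r=np.hypot(*d); a=np.arctan2(d[1],d[0]); print(r,a)
for b in [1.38,1.28,1.18,1.08,.98,.88,.78,.73,.685]:
  plan(s,[*(A+r*np.array([np.cos(b),np.sin(b)])).round(1),s['position'][2]],b+np.pi/2)
```

```text
t 42.3 pos [ 453.1 -234.9  112.1] rpy [-3.141e+00  3.000e-03  3.046e+00] F [-1.1  1.3  6.3] w 19.2 j [-0.16  0.35 -0.46  0.   -0.76  0.06]
92.56319195538791 1.4656949373255292
[np.float64(461.0), np.float64(-236.1), np.float64(112.05317687423405)] 2.9507963267948965 -> ([-0.8, -0.04, 0.0], [-0.0, 0.004, 0.095])
[np.float64(469.9), np.float64(-238.3), np.float64(112.05317687423405)] 2.850796326794897 -> ([-1.7, -0.17, 0.01], [-0.0, 0.004, 0.195])
[np.float64(478.7), np.float64(-241.4), np.float64(112.05317687423405)] 2.7507963267948963 -> ([-2.61, -0.4, 0.01], [-0.0, 0.004, 0.295])
[np.float64(487.0), np.float64(-245.4), np.float64(112.05317687423405)] 2.6507963267948966 -> ([-3.47, -0.72, 0.01], [0.0, 0.004, 0.395])
[np.float64(495.0), np.float64(-250.1), np.float64(112.05317687423405)] 2.5507963267948965 -> ([-4.31, -1.11, 0.02], [0.0, 0.004, 0.495])
[np.float64(502.4), np.float64(-255.7), np.float64(112.05317687423405)] 2.4507963267948965 -> ([-5.1, -1.6, 0.02], [0.0, 0.004, 0.595])
[np.float64(509.2), np.float64(-261.9), np.float64(112.05317687423405)] 2.350796326794897 -> ([-5.84, -2.15, 0.02], [0.001, 0.004, 0.695])
[np.float64(512.4), np.float64(-265.3), np.float64(112.05317687423405)] 2.3007963267948965 -> ([-6.19, -2.46, 0.02], [0.001, 0.004, 0.745])
[np.float64(515.1), np.float64(-268.4), np.float64(112.05317687423405)] 2.2557963267948966 -> ([-6.49, -2.74, 0.02], [0.001, 0.004, 0.79])
```

View pics/w33.png

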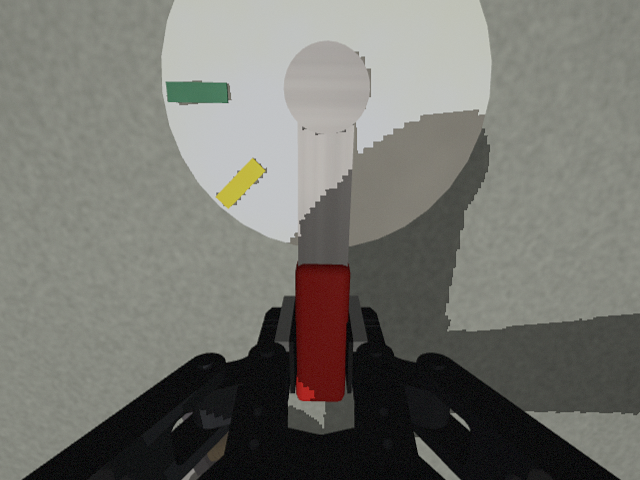

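Emit:
apply_moves(
  steps=[
    {"hand": 0.15,"xyz": [-0.8,-0.04,0],"delta_rot": [0,0,0.095]},
    {"hand": 0.15,"xyz": [-1.7,-0.17,0],"delta_rot": [0,0,0.195]},
    {"hand": 0.15,"xyz": [-2.6,-0.4,0],"delta_rot": [0,0,0.295]},
    {"hand": 0.15,"xyz": [-3.47,-0.72,0],"delta_rot": [0,0,0.395]},
    {"hand": 0.15,"xyz": [-4.31,-1.11,0],"delta_rot": [0,0,0.495]},
    {"hand": 0.15,"xyz": [-5.1,-1.6,0],"delta_rot": [0,0,0.595]},
    {"hand": 0.15,"xyz": [-5.84,-2.15,0],"delta_rot": [0,0,0.695]},
    {"hand": 0.15,"xyz": [-6.19,-2.46,0],"delta_rot": [0,0,0.745]},
    {"hand": 0.15,"xyz": [-6.49,-2.74,0],"delta_rot": [0,0,0.79]},
    {"hand": 0.15,"xyz": [-6.49,-2.74,0],"delta_rot": [0,0,0.79]},
    {"hand": 0.15,"xyz": [-6.49,-2.74,0],"delta_rot": [0,0,0.79]},
  ],
)

```text
clock: 43.22
position: [514.8, -269.2, 112.1]
ee_rot: [0.428, 0.904, -0.0, 0.002]
contact_force: [-2.3, -2.2, 4.3]
gripper_width: 18.9
```

Run:
```python
from h import *
for i in range(2): p=get_image('wrist')
s=st();save(p,'w34')
A=np.array([443.4,-327.]); d=np.array(s['position'][:2])-A; r=np.hypot(*d); a=np.arctan2(d[1],d[0]); print(r,a)
b=.685; plan(s,[*(A+r*np.array([np.cos(b),np.sin(b)])).round(1),s['position'][2]],b+np.pi/2)
```

```text
t 43.32 pos [ 514.8 -269.1  112.1] rpy [3.141e+00 3.000e-03 2.257e+00] F [-2.2 -2.2  5.3] w 19.3 j [-0.2   0.45 -0.29  0.   -0.83 -0.68]
91.87053055887229 0.6814626433653858
[np.float64(514.5), np.float64(-268.9), np.float64(112.09779142531929)] 2.2557963267948966 -> ([0.03, -0.01, -0.0], [0.001, 0.003, 0.001])
```

View pics/w34.png

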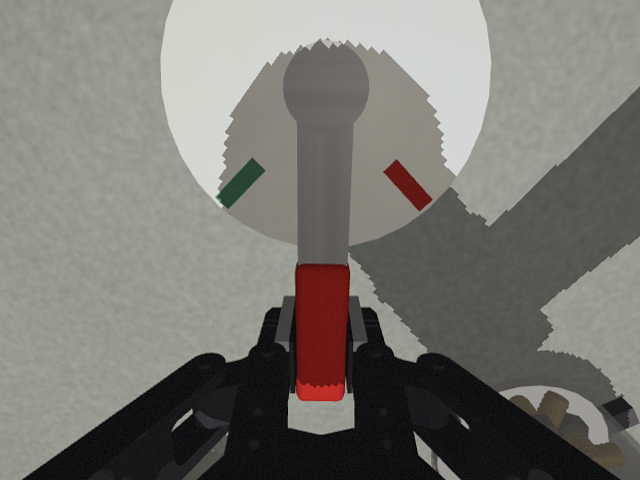

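Symmetric between the green and red marks, covering yellow. Release and rise straight up.

Emit:
apply_moves(
  steps=[
    {"hand": 0.35,"xyz": [0,0,0],"delta_rot": [0,0,0]},
    {"hand": 0.5,"xyz": [0,0,0],"delta_rot": [0,0,0]},
    {"hand": 0.5,"xyz": [0,0,0],"delta_rot": [0,0,0]},
    {"hand": 0.5,"xyz": [0,0,0],"delta_rot": [0,0,0]},
    {"hand": 0.5,"xyz": [0,0,-2],"delta_rot": [0,0,0]},
    {"hand": 0.5,"xyz": [0,0,-5],"delta_rot": [0,0,0]},
    {"hand": 0.5,"xyz": [0,0,-9],"delta_rot": [0,0,0]},
    {"hand": 0.5,"xyz": [0,0,-13],"delta_rot": [0,0,0]},
    {"hand": 0.5,"xyz": [0,0,-17],"delta_rot": [0,0,0]},
    {"hand": 0.5,"xyz": [0,0,-17],"delta_rot": [0,0,0]},
  ],
)

```text
clock: 44.15
position: [517.7, -269.7, 289.7]
ee_rot: [0.427, 0.904, 0.0, 0.009]
contact_force: [0.4, 0.6, 1.1]
gripper_width: 42.4
```

Run:
```python
from h import *
for i in range(4): p=get_image('wrist')
s=st();save(p,'w35')
g=[ray(p,*q,117) for q in []]
hsv=cv2.cvtColor(p['frame'],cv2.COLOR_BGR2HSV);H,S,V=[hsv[...,i].astype(int) for i in range(3)]
m=(((H<6)|(H>174))&(S>120)&(V>50)).astype(np.uint8)
k,l,stt,c=cv2.connectedComponentsWithStats(m);A=np.array([443.4,-327.])
for i in range(1,k):
    if stt[i,4]>40:
        z=117 if stt[i,4]>600 else 91.5; ys,xs=np.nonzero(l==i); P=np.array([ray(p,a,b,z)[:2] for a,b in zip(xs,ys)],np.float32); x=P.mean(0); f=cv2.fitLine(P,2,0,.01,.01).ravel()
        print(stt[i],x,'ang',np.arctan2(*(x-A)[::-1]),'dir',np.arctan2(f[1],f[0]))
p=get_image('top');save(p,'t35');p=get_image('scene');save(p,'s35')
for l in ['oil_bottle','jug','tin']: print(l,[(np.round(q['xyz'],1).tolist(),round(q['confidence'],2)) for q in nets.pinpoint(p,l)][:1])
```

```text
t 44.35 pos [ 513.5 -267.7  278.7] rpy [-3.141e+00 -2.000e-03  2.257e+00] F [ 0.  -0.5 -1. ] w 42.6 j [-0.2   0.29 -0.07 -0.   -1.22 -0.68]
[349 138  22  23 198] [ 447.47754 -279.15912] ang 1.48577054595999 dir 1.4646081
[ 308  183   24   70 1616] [ 509.72226 -272.25125] ang 0.6900950010509871 dir 0.6741046
oil_bottle []
jug [([763.8, -205.7, 0.1], 0.87)]
tin [([380.2, 42.9, 3.0], 0.84)]
```

View pics/w35.png

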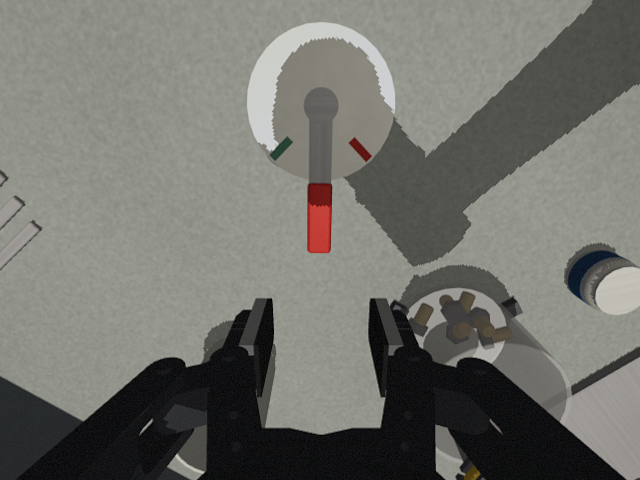

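View pics/s35.png

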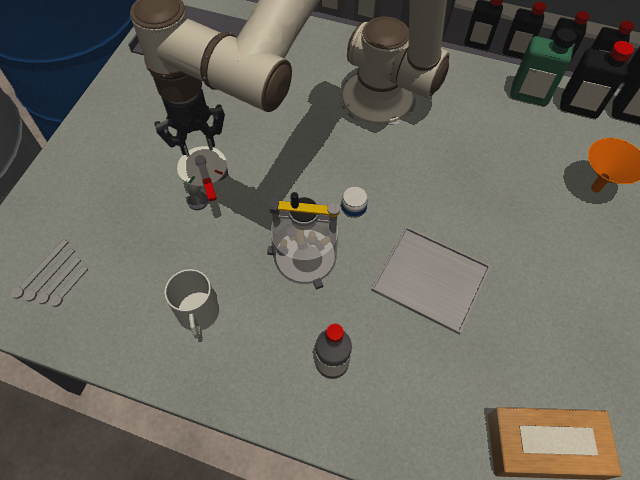

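View pics/t35.png

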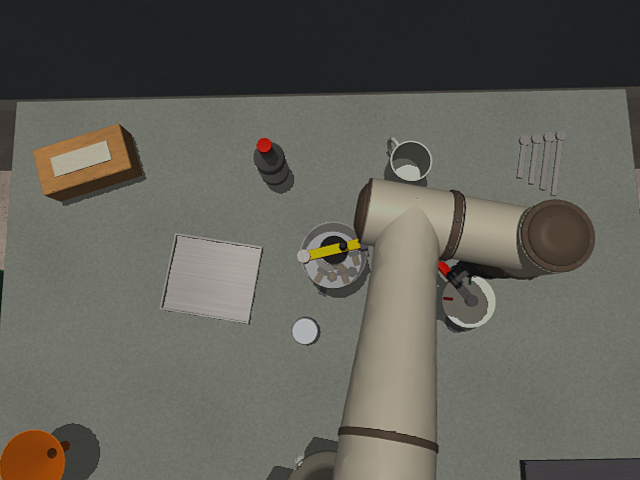

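Run:
```python
from h import *
print(workorder.job_done()); st()
```

```text
the job is handed in; nothing more can be done
None
the job is handed in; nothing more can be done
```

The job is done and handed in after about 44 s of the allowed 210 s; no verdict was given.

**What I did**
1. Shut the feed valve to its end stop. It took 4 mm of extra push without moving.
2. Dropped all six plugs through the neck one at a time, with the valve shut throughout.
3. Swung the yellow cover bar into its catch. It stopped hard at about 15 N, at the angle I had worked out from the camera images.
4. Turned the valve to half open, released it and lifted the gripper clear.

**Last checks**
- **Plugs:** the tray is empty, and the pictures show the plugs in the pot.
- **Cover bar:** it lies in the catch, with the disc over the neck.
- **Valve:** the lever covers the yellow mark, midway between red and green. The last picture puts it 0.79–0.80 rad from the red mark, against 0.785 for half open.
- **Bystanders:** the jug and tin are where they started, within the networks' accuracy. The network missed the oil bottle in that last scene picture, but in the pictures it stands at the same spot as at the start.

The pot mouth estimates disagreed by up to about 8 mm between cameras. I used a circle fit in the wrist picture instead, and every drop went in cleanly. I saw no knocked plug and no slackened grip. No force reading came near the limits.

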